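Load the slide dryer and set its batch wheel

ROBOT

A 6-joint arm with a two-finger parallel gripper is mounted at the origin on the work surface. World frame = base frame: x ahead of the robot, y to its left, z up, the work surface at z = 0. Lengths are in m, angles in rad, forces in N, time in s.
With the tool pointing down it reaches from about 0.375 to 0.9 m from the base axis. Payload 3.1 kg.
Tool frame: the origin (TCP) lies midway between the tips of the shut fingers; the grasp point (between the pads) lies 19 mm behind it; z points along the fingers, x is the direction in which the jaws open and shut, and the axes are right-handed (so a half turn about z gives the same grasp; the last joint's range is limited). The gripper opens to 87 mm and grips with 3 to 60 N. Pads are 19 mm wide; open, the fingers measure 117 mm over their backs; the gripper's body (75 mm by 190 mm) begins 51 mm behind the grasp point.
Start: joints at [0.981, 0.527, 1.433, -0, 1.181, -0.178], TCP at [0.25, 0.573, 0.223] pointing down, gripper open.
Joint ranges: [-3.08, 3.08], [-0.75, 2.2], [0.22, 2.44], [-1.43, 4.57], [0, 2.65], [-2.85, 2.85]. Speed limits (rad/s): [2.79, 2.79, 3.14, 3.14, 3.14, 3.14].

INTERFACE

Orientations are given as a unit quaternion [x, y, z, w].
In Python, from rig import * gives the robot as it stands.
- The arm moves only by the tool drive_tool, never from a script. Its argument "plan" is a list of rows, each an object with "offset": the shift along the tool's x, y, z in cm, a list of three; "delta_rot": the turn, a rotation vector about the tool's x, y, z in degrees, a list of three; "jaw": the finger opening in cm, from 0 to 8.7. In form: [{"offset": [dx, dy, dz], "delta_rot": [wx, wy, wz], "jaw": jaw}, ...]. A call has exactly 8 rows; each row is the pose to reach, as a shift and turn from the pose commanded when the call began, along the tool's axes at that moment; what a row does not reach only later rows make up. A row lasts 1/12 s, in which the tool goes at most 41.7 mm and 7.16 degrees, less where a joint would pass 70% of its speed; a pose out of reach is approached as far as the arm can. A call with a gripper value outside its range is refused whole. The fingers move at their own pace and stop on an object; "squeeze" is the grip in N (left out, the last holds). Time passes only in rows, so rows that repeat a pose let the fingers close, or fill a call up. It gives the time, the measured TCP pose, the force and the opening at its end, in the units of the state.
- get_obs(): the state, without advancing time (a new reading comes with each control period).
- camera(name): name is "side" or "top" or "wrist"; returns the picture (384x512x3 uint8, red, green, blue); there is no depth.
- calibration(name): a dict with "K" (3x3 intrinsics, pixels), "pose" (4x4, takes a point from camera to world coordinates); the wrist camera has in their place "tool_from_camera" (4x4, takes a point from camera to tool coordinates, whose origin is the TCP and whose axes are the tool frame's). Camera axes: x right, y down, z forward; pixel columns grow to the right and rows downward; lengths in m; the calibration is good to about 2 mm. A picture is of the moment at which its call begins: read the wrist's pose just before it. calibration takes no time and is no camera call.
- hand_in(): hands the job in, once; it reports no verdict.
The state is a dict: "time": time; "q": joint angles; "joint_velocities": joint speeds; "joint_torque": joint torques, N m; "position": TCP position; "tool_rot": TCP orientation; "ft_force": force on the tool from outside, world axes, zero at the start; "moment": the same for the moment, N m; "grip_width": finger opening in m.
Only numpy, scipy, OpenCV 4.12 (cv2) and the standard library are available. Lean on these libraries where they do the work, as an engineer would, in place of code of your own. Each camera call takes 0.05 s, during which the arm holds its last target.

TASK

Get the slide dryer going: first turn the knob of the control unit until the number on the card in the black card holder stands squarely in the little window. Then hang every slide rack upright by its hook on the open half of the rail, the one without the blower under it, and once all hang there slide them along the rail past the black ring, so that all hang over the blower. Finally press the start button fully and let go, leaving the bottle, beaker and jar where they are.

Things in the scene. Friction and masses are not known exactly. Their poses are not given: they have to be found in the camera images.
- dial (a joint): Angle of the number wheel in rad. Ten numerals 0 to 9, 0.6283 rad apart: numeral n is centred in the window at n x 0.6283. It grows when the knob turns clockwise seen from above; stops at -0.25 and 5.95. It turns with light friction (0.05 N m), with no detents, and stays where it is left.
- dial_grip (a point): Middle of the dial's knob, on its vertical axis, near the top of its black bar grip, 46 mm long, 12 mm wide, 34 mm high; bar top 9 mm above this point, control unit's flat top 32 mm below, round 44 mm skirt 29 to 25 mm below. At dial angle 0 the bar lies along this point's x axis; at angle q it is turned q clockwise from above. The point's axes are the unit's (they do not turn with the knob).
- window (a point): Centre of the 29 x 30 mm window in the top of the control unit (white and grey, 220 x 140 x 38 mm, fixed, x away from the robot), 52 mm from the knob's axis along the unit's +x. Numerals on the wheel beneath are 20 mm high, their tops away from the knob.
- start_top (a point): Centre of the top of the start button, a round grey spring button 28 mm across on the control unit, 125 mm beyond the knob's axis along the unit's +x. Pressed straight down: 6 mm travel, 5 N when fully down; springs back.
- start (a joint): Travel of the start button in m, 0 released, 0.006 fully down.
- holder: Black card holder, a flat plate 110 x 100 x 6 mm lying on the bench beyond the rail; origin at the centre of its underside. The card lying on it (centre within 30 mm) shows the wanted number.
- card2: White card 85 x 75 mm with a black numeral 2, 45 mm high; origin at its centre. Fixed. It lies on the black holder or, as a spare, on the wooden tray beside it.
- card5: White card 85 x 75 mm with a black numeral 5, 45 mm high; origin at its centre. Fixed. It lies on the black holder or, as a spare, on the wooden tray beside it.
- card8: White card 85 x 75 mm with a black numeral 8, 45 mm high; origin at its centre. Fixed. It lies on the black holder or, as a spare, on the wooden tray beside it.
- mark (a point): Point on top of the dryer's rail at the black ring, the rail's middle. The rail is a fixed round steel bar, 10 mm diameter, along this point's y axis, its top 190 mm above the bench, on posts 16 mm thick at y = -245 and +245 mm. The +y half (left seen from the robot) is the open loading half; under the -y half stands the blower, a grey slotted box 100 mm wide, 55 mm high.
- rack0_grip (a point): Slide rack (up to four alike, 120 to 210 g; absent ones give None): middle of its black grip tab, 119 mm above its underside. Tab 10 mm thick along the rack's x, 22 mm wide along y, 44 mm high (97 to 141 mm above the underside). Below it a hook, then a steel basket of glass slides 78 mm (x) by 30 mm (y), 30 mm high. Starts standing on the bench, x roughly away from the robot.
- rack1_grip (a point): Slide rack (up to four alike, 120 to 210 g; absent ones give None): middle of its black grip tab, 119 mm above its underside. Tab 10 mm thick along the rack's x, 22 mm wide along y, 44 mm high (97 to 141 mm above the underside). Below it a hook, then a steel basket of glass slides 78 mm (x) by 30 mm (y), 30 mm high. Starts standing on the bench, x roughly away from the robot.
- rack2_grip (a point): Slide rack (up to four alike, 120 to 210 g; absent ones give None): middle of its black grip tab, 119 mm above its underside. Tab 10 mm thick along the rack's x, 22 mm wide along y, 44 mm high (97 to 141 mm above the underside). Below it a hook, then a steel basket of glass slides 78 mm (x) by 30 mm (y), 30 mm high. Starts standing on the bench, x roughly away from the robot.
- rack3_grip (a point): Slide rack (up to four alike, 120 to 210 g; absent ones give None): middle of its black grip tab, 119 mm above its underside. Tab 10 mm thick along the rack's x, 22 mm wide along y, 44 mm high (97 to 141 mm above the underside). Below it a hook, then a steel basket of glass slides 78 mm (x) by 30 mm (y), 30 mm high. Starts standing on the bench, x roughly away from the robot.
- rack0_seat (a point): Same rack: underside of its hook bar, 92 mm above the rack's underside; rests on the rail's top when hung (free to swing and slide). Bar 20 mm wide in y. Stem to the basket at x = -16 to -12 mm; lip at x = 12 to 16 mm reaches 24 mm below the bar. The hook is open to +x below the lip (basket top 62 mm below the bar): bring it from the rail's -x side, x axes parallel, bar 28 mm or more over the rail, then lower.
- rack1_seat (a point): Same rack: underside of its hook bar, 92 mm above the rack's underside; rests on the rail's top when hung (free to swing and slide). Bar 20 mm wide in y. Stem to the basket at x = -16 to -12 mm; lip at x = 12 to 16 mm reaches 24 mm below the bar. The hook is open to +x below the lip (basket top 62 mm below the bar): bring it from the rail's -x side, x axes parallel, bar 28 mm or more over the rail, then lower.
- rack2_seat (a point): Same rack: underside of its hook bar, 92 mm above the rack's underside; rests on the rail's top when hung (free to swing and slide). Bar 20 mm wide in y. Stem to the basket at x = -16 to -12 mm; lip at x = 12 to 16 mm reaches 24 mm below the bar. The hook is open to +x below the lip (basket top 62 mm below the bar): bring it from the rail's -x side, x axes parallel, bar 28 mm or more over the rail, then lower.
- rack3_seat (a point): Same rack: underside of its hook bar, 92 mm above the rack's underside; rests on the rail's top when hung (free to swing and slide). Bar 20 mm wide in y. Stem to the basket at x = -16 to -12 mm; lip at x = 12 to 16 mm reaches 24 mm below the bar. The hook is open to +x below the lip (basket top 62 mm below the bar): bring it from the rail's -x side, x axes parallel, bar 28 mm or more over the rail, then lower.
- reagent: Bystander: bottle with blue cap, 70 mm diameter, 150 mm high; origin at centre of underside.
- beaker: Bystander: glass beaker, 70 mm diameter, 85 mm high; origin at centre of underside.
- jar: Bystander: lidded jar, 60 mm diameter, 70 mm high; origin at centre of underside.

How it is judged:
On the way, in this order (a step that is already met when the one before it is completed fails the run):
1. the number on the card in the holder stands squarely in the window (((horizontal distance between card2 and holder below 0.03 m and value of joint dial between 1.117 and 1.397 rad) or (horizontal distance between card5 and holder below 0.03 m and value of joint dial between 3.002 and 3.282 rad) or (horizontal distance between card8 and holder below 0.03 m and value of joint dial between 4.887 and 5.167 rad))), for 0.2 s.
2. all slide racks hang on the loading half of the rail (x of rack0_seat in the frame of mark between -0.016 and 0.016 m and z of rack0_seat in the frame of mark between -0.008 and 0.01 m and angle between each of rack0_seat, rack1_seat, rack2_seat, rack3_seat's own z axis and vertical below 0.3 rad and y of rack0_seat in the frame of mark between 0.008 and 0.245 m and x of rack1_seat in the frame of mark between -0.016 and 0.016 m and z of rack1_seat in the frame of mark between -0.008 and 0.01 m and y of rack1_seat in the frame of mark between 0.008 and 0.245 m and x of rack2_seat in the frame of mark between -0.016 and 0.016 m and z of rack2_seat in the frame of mark between -0.008 and 0.01 m and y of rack2_seat in the frame of mark between 0.008 and 0.245 m and x of rack3_seat in the frame of mark between -0.016 and 0.016 m and z of rack3_seat in the frame of mark between -0.008 and 0.01 m and y of rack3_seat in the frame of mark between 0.008 and 0.245 m), for 0.2 s.
3. all slide racks have been slid along past the ring, over the blower (x of rack0_seat in the frame of mark between -0.016 and 0.016 m and z of rack0_seat in the frame of mark between -0.008 and 0.01 m and angle between each of rack0_seat, rack1_seat, rack2_seat, rack3_seat's own z axis and vertical below 0.3 rad and y of rack0_seat in the frame of mark between -0.245 and -0.014 m and x of rack1_seat in the frame of mark between -0.016 and 0.016 m and z of rack1_seat in the frame of mark between -0.008 and 0.01 m and y of rack1_seat in the frame of mark between -0.245 and -0.014 m and x of rack2_seat in the frame of mark between -0.016 and 0.016 m and z of rack2_seat in the frame of mark between -0.008 and 0.01 m and y of rack2_seat in the frame of mark between -0.245 and -0.014 m and x of rack3_seat in the frame of mark between -0.016 and 0.016 m and z of rack3_seat in the frame of mark between -0.008 and 0.01 m and y of rack3_seat in the frame of mark between -0.245 and -0.014 m), for 0.2 s.
4. the start button is pressed fully while the racks hang over the blower and the number is right (all of step 3 and value of joint start above 0.0045 m and ((horizontal distance between card2 and holder below 0.03 m and value of joint dial between 1.117 and 1.397 rad) or (horizontal distance between card5 and holder below 0.03 m and value of joint dial between 3.002 and 3.282 rad) or (horizontal distance between card8 and holder below 0.03 m and value of joint dial between 4.887 and 5.167 rad))), for 0.02 s.
At the end, for the whole second after the job is handed in: The wheel is within 0.14 rad of the number on the card in the black holder; every rack hangs at rest on the rail, upright within 0.3 rad, hook bar on the rail, its middle at least 14 mm past the ring on the blower side; the start button is released (all of step 3 and ((horizontal distance between card2 and holder below 0.03 m and value of joint dial between 1.117 and 1.397 rad) or (horizontal distance between card5 and holder below 0.03 m and value of joint dial between 3.002 and 3.282 rad) or (horizontal distance between card8 and holder below 0.03 m and value of joint dial between 4.887 and 5.167 rad)) and linear speed of each of rack0, rack1, rack2, rack3 below 0.05 m/s and value of joint start below 0.002 m); the robot touches nothing.
It fails at once if the reagent is moved more than 30 mm or tipped (distance of reagent from where it was at the start of the episode above 0.03 m or angle between reagent's own z axis and vertical above 0.4 rad).
It fails at once if the beaker is moved more than 30 mm or tipped (distance of beaker from where it was at the start of the episode above 0.03 m or angle between beaker's own z axis and vertical above 0.4 rad).
It fails at once if the jar is moved more than 30 mm or tipped (distance of jar from where it was at the start of the episode above 0.03 m or angle between jar's own z axis and vertical above 0.4 rad).
Of rack0, rack1, rack2, rack3 only 3 to 4 are there at a start; the rules pass over those that are not, and their reading is None.
At some moment in a run one of rack0, rack1, rack2, rack3 may be knocked a few centimetres aside while the robot is not near it.
Once in a run the grip may slacken for a moment while it holds something.
It also fails if it takes over 208 s, if anything falls off the work surface, if the arm or the gripper's body presses on something with over 40 N, if the wrist force passes 120 N, or if a joint passes its speed limit or range.

## Working session

There is one attempt and no reset: what is moved stays moved. The work goes in short steps, Python scripts to look and compute and a tool call to move; the robot and the scene stay as the last step left them, time stands still between calls to the robot, and variables do not carry over. Pictures are saved under pics/ and viewed, and the job is handed in when it is done.

Besides the shell and the picture viewer there is one more tool, called after "Call:" by a JSON object that holds its "api" and its "payload", one argument or row to a line. drive_tool: Moves the arm, as the interface text tells. Its arguments: {"type":"object","properties":{"plan":{"type":"array","items":{"type":"object","properties":{"offset":{"type":"array","items":{"type":"number"}},"delta_rot":{"type":"array","items":{"type":"number"}},"jaw":{"type":"number"}}}},"squeeze":{"type":"number"}},"required":["plan"]}

```bash
ls; mkdir -p pics; python3 - <<'E'
from rig import *
import cv2
for n in ["side","top","wrist"]:
    c=calibration(n); print(n,c)
    cv2.imwrite(f"pics/{n}0.png",cv2.cvtColor(camera(n),cv2.COLOR_RGB2BGR))
print(get_obs())
E
```

```text
pics
side {'K': array([[474.08641334,   0.        , 253.74694105],
       [  0.        , 474.08641334, 199.95522742],
       [  0.        ,   0.        ,   1.        ]]), 'pose': array([[ 9.26475297e-01, -2.91670111e-01,  2.37848838e-01,
         2.64815426e-01],
       [-3.76354129e-01, -7.16246579e-01,  5.87663516e-01,
        -7.52187502e-01],
       [-1.04546642e-03, -6.33971123e-01, -7.73356013e-01,
         1.16158093e+00],
       [ 0.00000000e+00,  0.00000000e+00,  0.00000000e+00,
         1.00000000e+00]])}
top {'K': array([[463.49530674,   0.        , 258.49196105],
       [  0.        , 463.49530674, 193.53198015],
       [  0.        ,   0.        ,   1.        ]]), 'pose': array([[-0.0184628 , -0.9802848 ,  0.19672526,  0.36660652],
       [-0.99969386,  0.01485793, -0.01978466,  0.04320323],
       [ 0.01647167, -0.19703031, -0.98025902,  1.31353331],
       [ 0.        ,  0.        ,  0.        ,  1.        ]])}
wrist {'K': array([[286.67516509,   0.        , 253.89464801],
       [  0.        , 286.67516509, 192.42520238],
       [  0.        ,   0.        ,   1.      
[... 353 characters left out ...]
0000000e+00]])}
{'time': 0.15, 'q': array([ 9.80512972e-01,  5.28295561e-01,  1.43359093e+00, -1.51774888e-06,
        1.18140759e+00, -1.78506534e-01]), 'joint_velocities': array([-0.00166323, -0.00345592, -0.00130611, -0.00055043, -0.00020017,
       -0.00038647]), 'joint_torque': array([ 1.05719776e-04, -4.40434206e+01, -1.76841259e+01,  6.33082422e-02,
        5.52660017e-02, -1.16251294e-04]), 'position': array([0.24981115, 0.5722969 , 0.22177548]), 'tool_rot': array([ 8.36730756e-01,  5.47613841e-01, -7.82956300e-04,  3.32717185e-04]), 'ft_force': array([ 0.43383799, -0.15315508,  0.37463422]), 'moment': array([ 0.01593421, -0.02358905, -0.0136523 ]), 'grip_width': 0.08679693033622607}
```

View pics/side0.png

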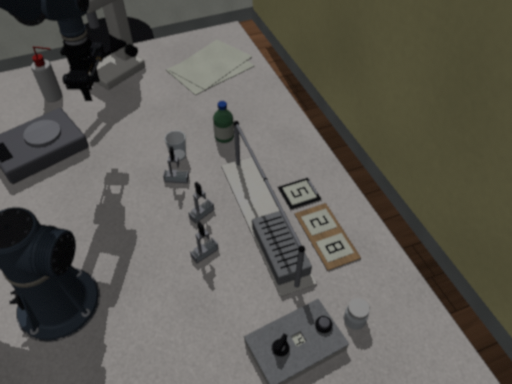

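View pics/top0.png

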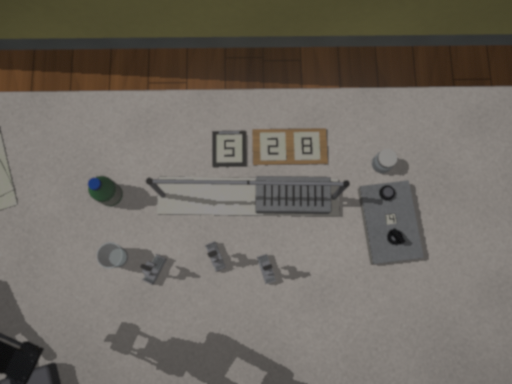

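View pics/wrist0.png

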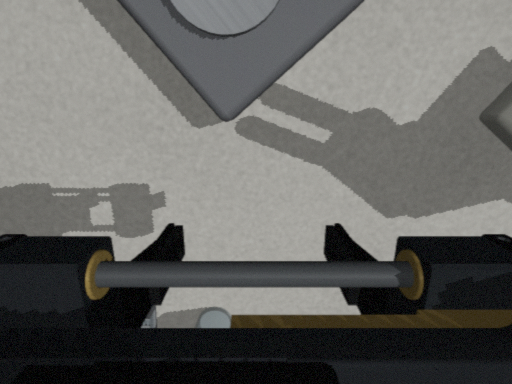

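```bash
python3 - <<'E'
import cv2
t=cv2.imread("pics/top0.png")
def crop(im,x0,y0,x1,y1,f,n): cv2.imwrite(n,cv2.resize(im[y0:y1,x0:x1],None,fx=f,fy=f,interpolation=cv2.INTER_CUBIC))
crop(t,80,120,350,290,2.9,"pics/t_a.png")
crop(t,350,140,440,270,4.5,"pics/t_b.png")
s=cv2.imread("pics/side0.png")
crop(s,140,90,360,290,2.9,"pics/s_a.png")
crop(s,230,280,380,384,5,"pics/s_b.png")
E
```

```text
(no output)
```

View pics/t_a.png

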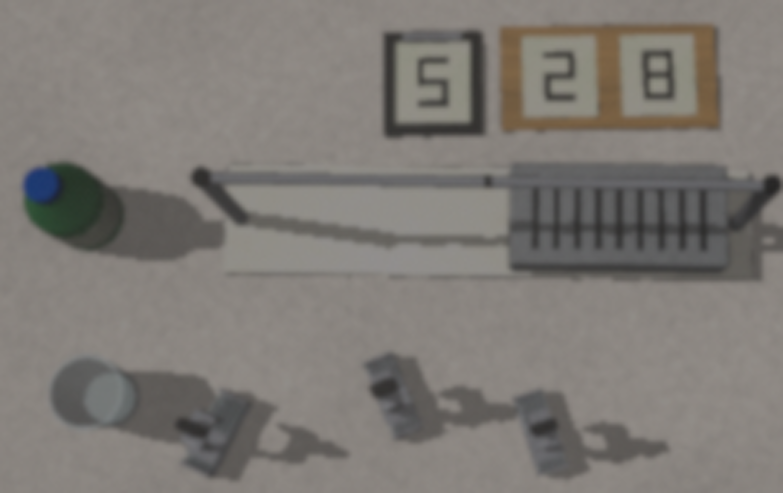

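View pics/t_b.png

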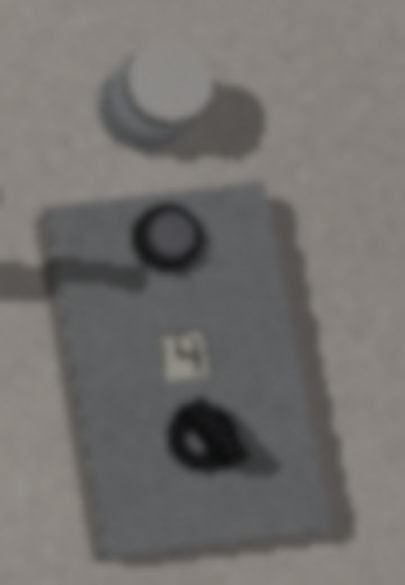

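View pics/s_a.png

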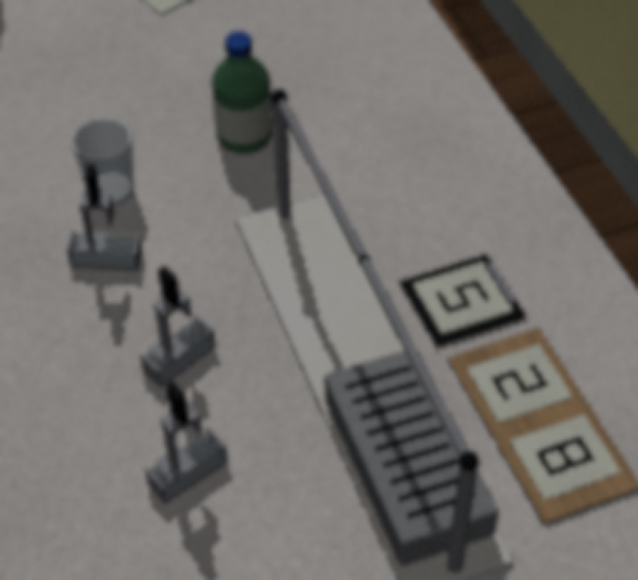

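View pics/s_b.png

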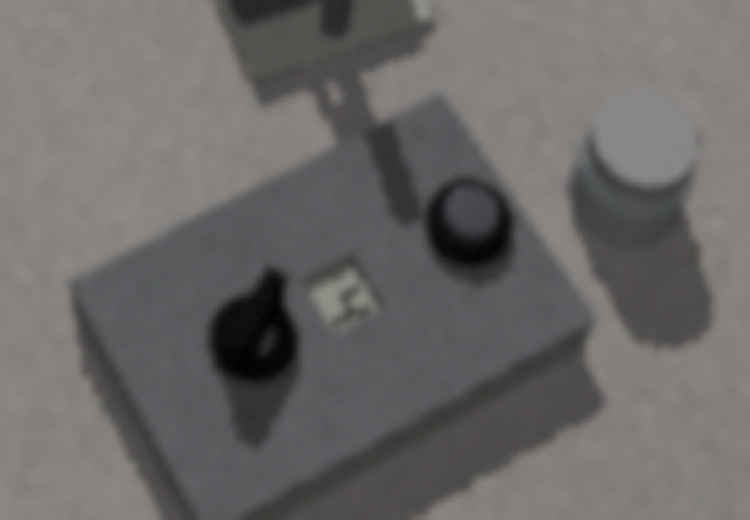

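```bash
cat > h.py <<'E'
from rig import *
import numpy as np, cv2
from scipy.spatial.transform import Rotation as R
def pose_of(name):
    c=calibration(name)
    if name!="wrist": return c["K"],c["pose"]
    o=get_obs(); T=np.eye(4); T[:3,:3]=R.from_quat(o["tool_rot"]).as_matrix(); T[:3,3]=o["position"]
    return c["K"],T@c["tool_from_camera"]
def ray(P,u,v):
    K,T=P; d=T[:3,:3]@np.linalg.solve(K,[u,v,1.]); return T[:3,3],d/np.linalg.norm(d)
def onplane(P,u,v,z):
    o,d=ray(P,u,v); return o+d*(z-o[2])/d[2]
def tri(P1,a,P2,b):
    o1,d1=ray(P1,*a);o2,d2=ray(P2,*b)
    A=np.stack([d1,-d2],1); s=np.linalg.lstsq(A,o2-o1,rcond=None)[0]
    p,q=o1+s[0]*d1,o2+s[1]*d2
    return (p+q)/2,np.linalg.norm(p-q)
def proj(P,p):
    K,T=P; c=np.linalg.inv(T)@np.append(p,1); x=K@c[:3]; return x[:2]/x[2]
def delta(p,yaw):
    """tool down, tool x axis at world yaw (mod pi): offset cm, rotvec deg"""
    o=get_obs(); R0=R.from_quat(o["tool_rot"]); best=None
    for y in (yaw,yaw+np.pi):
        X=np.array([np.cos(y),np.sin(y),0]);Z=np.array([0,0,-1.]);Rt=R.from_matrix(np.stack([X,np.cross(Z,X),Z],1))
        rv=(R0.inv()*Rt).as_rotvec(degrees=True)
        print("  off",np.round(R0.inv().apply(np.array(p)-o["position"])*100,2),"rot",np.round(rv,1),"q6",round(o["q"][5],2))
def snap(name,fn,box=None,f=1):
    im=cv2.cvtColor(camera(name),cv2.COLOR_RGB2BGR)
    cv2.imwrite("pics/raw_"+fn+".png",im)
    if box: im=im[box[1]:box[3],box[0]:box[2]]
    if f!=1: im=cv2.resize(im,None,fx=f,fy=f,interpolation=cv2.INTER_CUBIC)
    cv2.imwrite("pics/"+fn+".png",im); return im
def st():
    o=get_obs(); r=R.from_quat(o["tool_rot"]); x=r.apply([1,0,0]); z=r.apply([0,0,1])
    print("t",round(o["time"],2),"p",np.round(o["position"],4),"yaw",round(np.degrees(np.arctan2(x[1],x[0])),1),"z",np.round(z,3),"F",np.round(o["ft_force"],1),"w",round(o["grip_width"],4),"q",np.round(o["q"],2))
E
python3 - <<'E'
from h import *
S,T=pose_of("side"),pose_of("top")
a=lambda x,y:(80+x/2.9,120+y/2.9); b=lambda x,y:(140+x/2.9,90+y/2.9)
c=lambda x,y:(350+x/4.5,140+y/4.5); d=lambda x,y:(230+x/5,280+y/5)
for n,p,q in [("A",a(190,428),b(93,187)),("B",a(384,388),b(170,290)),("C",a(543,430),b(178,405)),("ring",a(488,182),b(364,258)),
 ("post+",a(201,177),b(279,97)),("post-",a(771,184),b(468,460)),("win",c(186,357),d(343,296)),("btn",c(169,238),d(470,215)),("knob",c(225,448),d(262,310))]:
    print(n,tri(T,p,S,q))
print("unit corners top z.038",[np.round(onplane(T,*c(*u),.038)[:2],3) for u in [(42,207),(262,185),(97,560),(325,535)]])
print("ring", onplane(T,*a(488,182),.19),"posts",onplane(T,*a(201,177),.19),onplane(T,*a(771,184),.19))
print("win z35",onplane(T,*c(186,357),.037),onplane(S,*d(343,296),.037))
# basket corners on z=.03
E
```

```text
A (array([0.4203544 , 0.3107723 , 0.11175778]), np.float64(0.0019714449660634733))
B (array([0.45212874, 0.14028711, 0.11255601]), np.float64(0.0015277542430502046))
C (array([ 4.13814444e-01, -6.78420392e-07,  1.15438423e-01]), np.float64(0.0037516848841100637))
ring (array([0.62149661, 0.04521282, 0.1873325 ]), np.float64(0.002254738705320076))
post+ (array([0.62918739, 0.29135465, 0.18520029]), np.float64(0.0006419463833983353))
post- (array([ 0.61498347, -0.1983432 ,  0.18656954]), np.float64(0.000360375656539072))
win (array([ 0.54459481, -0.35201637,  0.03793842]), np.float64(0.0020440878623742406))
btn (array([ 0.6175655 , -0.34279698,  0.05197709]), np.float64(0.00281153820411705))
knob (array([ 0.48936882, -0.35880281,  0.08194533]), np.float64(0.013553728513479866))
unit corners top z.038 [array([ 0.64 , -0.268]), array([ 0.652, -0.408]), array([ 0.42 , -0.288]), array([ 0.433, -0.429])]
ring [0.61975623 0.04539572 0.19      ] posts [0.62774678 0.29033718 0.19      ] [ 0.61440861 -0.19764776  0.19      ]
win z35 [ 0.54370807 -0.35208306  0.037     ] [ 0.54586724 -0.35178053  0.037     ]
```

```bash
python3 - <<'E'
from h import *
st()
delta([.46,.25,.25],np.radians(95.5))
delta([.46,-.25,.25],np.radians(95.5))
delta([.47,-.357,.2],np.radians(95.5))
E
```

```text
t 0.15 p [0.2498 0.5723 0.2218] yaw 66.4 z [-0.001 -0.001 -1.   ] F [ 0.4 -0.2  0.4] w 0.0868 q [ 0.98  0.53  1.43 -0.    1.18 -0.18]
  off [-21.13  32.16  -2.8 ] rot [ -0.    0.1 -29.1] q6 -0.18
  off [-21.13  32.16  -2.8 ] rot [1.000e-01 1.000e-01 1.509e+02] q6 -0.18
  off [-66.95  52.17  -2.73] rot [ -0.    0.1 -29.1] q6 -0.18
  off [-66.95  52.17  -2.73] rot [1.000e-01 1.000e-01 1.509e+02] q6 -0.18
  off [-76.35  57.37   2.29] rot [ -0.    0.1 -29.1] q6 -0.18
  off [-76.35  57.37   2.29] rot [1.000e-01 1.000e-01 1.509e+02] q6 -0.18
```

Call:
{"api": "drive_tool", "payload": {
  "plan": [
    {"offset": [-2.6,4,-0.4],"delta_rot": [0,0,7],"jaw": 6},
    {"offset": [-5.2,8,-0.7],"delta_rot": [0,0,14],"jaw": 6},
    {"offset": [-7.8,12,-1],"delta_rot": [0,0,21],"jaw": 6},
    {"offset": [-10.4,16,-1.4],"delta_rot": [0,0,28],"jaw": 6},
    {"offset": [-13,20,-1.8],"delta_rot": [0,0,35],"jaw": 6},
    {"offset": [-15.6,24,-2.1],"delta_rot": [0,0,42],"jaw": 6},
    {"offset": [-18.2,28,-2.5],"delta_rot": [0,0,49],"jaw": 6},
    {"offset": [-21,32,-2.8],"delta_rot": [0,0,56],"jaw": 6}
  ]
}}

```text
time: 0.82
position: [0.4331, 0.293, 0.2472]
tool_rot: [0.996, 0.088, -0.0, -0.0]
ft_force: [1.5, 0.9, -0.4]
grip_width: 0.0602
```

```bash
python3 - <<'E'
from h import *
st()
delta([.47,-.05,.25],np.radians(95.5))
delta([.47,-.357,.2],np.radians(95.5))
E
```

```text
t 0.82 p [0.4331 0.293  0.2472] yaw 10.1 z [-0.  0. -1.] F [ 1.5  0.9 -0.4] w 0.0602 q [0.38 0.36 1.66 0.   1.12 0.21]
  off [-2.36 34.41 -0.28] rot [ -0.   -0.  -85.4] q6 0.21
  off [-2.36 34.41 -0.28] rot [-0.   0.  94.6] q6 0.21
  off [-7.73 64.64  4.72] rot [ -0.   -0.  -85.4] q6 0.21
  off [-7.73 64.64  4.72] rot [-0.   0.  94.6] q6 0.21
```

Call:
{"api": "drive_tool", "payload": {
  "plan": [
    {"offset": [-0.4,4,0],"delta_rot": [0,0,7],"jaw": 6},
    {"offset": [-0.8,8,0],"delta_rot": [0,0,14],"jaw": 6},
    {"offset": [-1.2,12,0],"delta_rot": [0,0,21],"jaw": 6},
    {"offset": [-1.6,16,0],"delta_rot": [0,0,28],"jaw": 6},
    {"offset": [-2,20,0],"delta_rot": [0,0,35],"jaw": 6},
    {"offset": [-2.4,24,0],"delta_rot": [0,0,42],"jaw": 6},
    {"offset": [-2.8,28,0],"delta_rot": [0,0,49],"jaw": 6},
    {"offset": [-3.2,32,0],"delta_rot": [0,0,56],"jaw": 6}
  ]
}}

```text
time: 1.48
position: [0.4583, -0.0276, 0.2471]
tool_rot: [0.921, -0.39, -0.0, -0.0]
ft_force: [1.1, -0.4, -0.2]
grip_width: 0.0601
```

```bash
python3 - <<'E'
from h import *
st()
delta([.45,-.357,.2],np.radians(95.5))
E
```

```text
t 1.48 p [ 0.4583 -0.0276  0.2471] yaw -45.9 z [-0.  0. -1.] F [ 1.1 -0.4 -0.2] w 0.0601 q [-0.3   0.27  1.8   0.    1.07  0.5 ]
  off [23.09 23.5   4.7 ] rot [  -0.    -0.  -141.4] q6 0.5
  off [23.09 23.5   4.7 ] rot [-0.   0.  38.6] q6 0.5
```

Call:
{"api": "drive_tool", "payload": {
  "plan": [
    {"offset": [2.8,2.9,0.5],"delta_rot": [0,0,1],"jaw": 6},
    {"offset": [5.6,5.8,1],"delta_rot": [0,0,2],"jaw": 6},
    {"offset": [8.5,8.7,1.5],"delta_rot": [0,0,3],"jaw": 6},
    {"offset": [11.3,11.6,2],"delta_rot": [0,0,4],"jaw": 6},
    {"offset": [14.2,14.5,2.5],"delta_rot": [0,0,5],"jaw": 6},
    {"offset": [17,17.4,3],"delta_rot": [0,0,5],"jaw": 6},
    {"offset": [20,20.3,4],"delta_rot": [0,0,5],"jaw": 6},
    {"offset": [23,23.4,4.7],"delta_rot": [0,0,5],"jaw": 6}
  ]
}}

```text
time: 2.15
position: [0.452, -0.3523, 0.1998]
tool_rot: [0.904, -0.428, -0.0, -0.0]
ft_force: [0.5, -0.2, 0.1]
grip_width: 0.0602
```

```bash
python3 - <<'E'
from h import *
st()
snap("wrist","w1")
P=pose_of("wrist"); st()
print("knob px",proj(P,[.493,-.357,.079]),"win",proj(P,[.5446,-.352,.037]))
E
```

```text
t 2.15 p [ 0.452  -0.3523  0.1998] yaw -50.6 z [-0.     0.001 -1.   ] F [ 0.5 -0.2  0.1] w 0.0602 q [-0.86  0.49  1.59  0.    1.07  0.03]
t 2.2 p [ 0.4524 -0.3616  0.199 ] yaw -50.8 z [ 0.001 -0.008 -1.   ] F [ 2.2 -6.5 -0.8] w 0.0599 q [-0.86  0.49  1.58 -0.    1.06  0.02]
knob px [276.0175888  154.40343856] win [300.18658872 108.53623658]
```

View pics/w1.png

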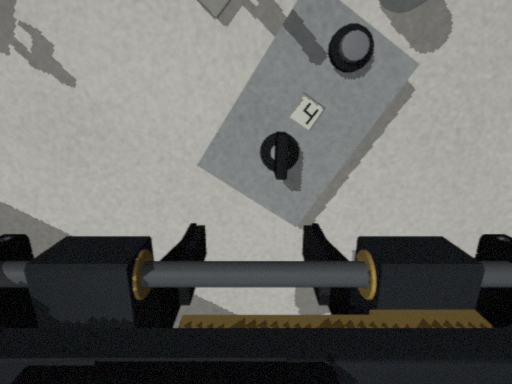

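```bash
python3 - <<'E'
from h import *
P=pose_of("wrist"); st()
snap("wrist","w2",(180,0,440,240),3)
import pickle; pickle.dump(P,open("P2.pkl","wb"))
E
```

```text
t 2.2 p [ 0.4524 -0.3616  0.199 ] yaw -50.8 z [ 0.001 -0.008 -1.   ] F [ 2.2 -6.5 -0.8] w 0.0599 q [-0.86  0.49  1.58 -0.    1.06  0.02]
```

View pics/w2.png

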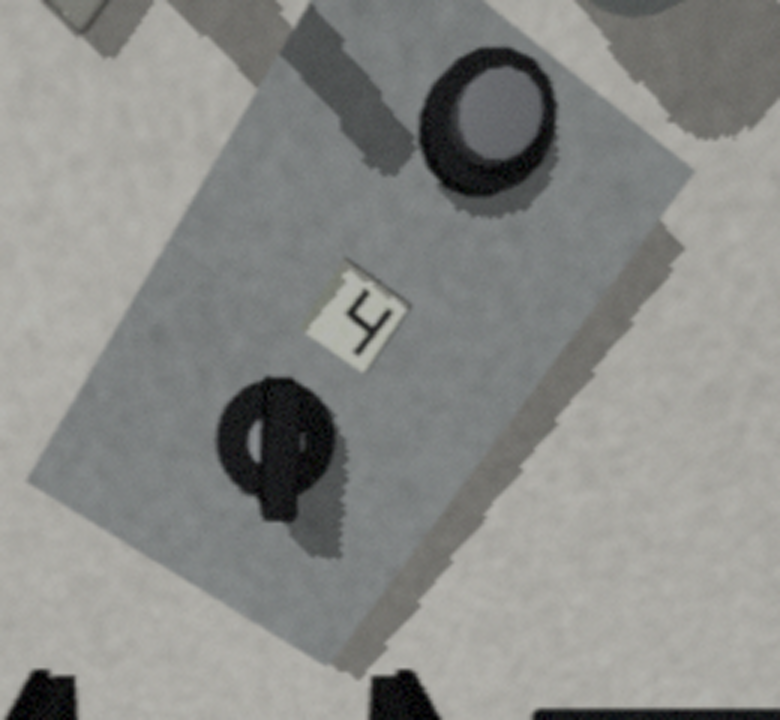

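```bash
python3 - <<'E'
from h import *
import pickle
P=pose_of("wrist"); st()
c=lambda x,y,z:onplane(P,180+x/3,y/3,z)
b1,b2=c(283,380,.079),c(280,520,.079)
print("bar",b1,b2,np.linalg.norm(b1-b2),np.degrees(np.arctan2(*(b1-b2)[[1,0]])),(b1+b2)/2)
w=c(358,315,.038);k=c(276,438,.043);bt=c(500,115,.05)
print("win",w,"skirt",k,"btn",bt,np.linalg.norm(w-k),np.linalg.norm(bt-k))
d=w-k;print(np.degrees(np.arctan2(d[1],d[0])));d=bt-k;print(np.degrees(np.arctan2(d[1],d[0])))
q=[c(30,480,.038),c(330,662,.038),c(693,172,.038)]
print(q,[np.degrees(np.arctan2(*(q[2]-q[1])[[1,0]])),np.degrees(np.arctan2(*(q[1]-q[0])[[1,0]]))])
bc=(k+(b1+b2)/2)/2; 
delta([k[0],k[1],.11],np.radians(-51))
delta([k[0],k[1],.054],np.radians(-51))
E
```

```text
t 2.25 p [ 0.4523 -0.3574  0.1993] yaw -50.9 z [ 0.001 -0.004 -1.   ] F [ 0.9 -0.2 -0.4] w 0.0598 q [-0.86  0.49  1.58 -0.    1.07  0.03]
bar [ 0.51225626 -0.33367567  0.079     ] [ 0.47649846 -0.36266932  0.079     ] 0.04603533265567973 39.036320722986964 [ 0.49437736 -0.34817249  0.079     ]
win [ 0.54653226 -0.34391491  0.038     ] skirt [ 0.494479   -0.34876397  0.043     ] btn [ 0.62117464 -0.33687452  0.05      ] 0.05251719566985206 0.12744467806972207
5.322071969980798
5.361083473269719
[array([ 0.42311213, -0.28714968,  0.038     ]), array([ 0.43888485, -0.42473334,  0.038     ]), array([ 0.6547258 , -0.40218087,  0.038     ])] [np.float64(5.964993692380588), np.float64(-83.46010610890637)]
  off [ 1.96 -3.83  8.93] rot [ 0.1 -0.2  0.1] q6 0.03
  off [ 1.96 -3.83  8.93] rot [ 3.000e-01  1.000e-01 -1.799e+02] q6 0.03
  off [ 1.94 -3.84 14.53] rot [ 0.1 -0.2  0.1] q6 0.03
  off [ 1.94 -3.84 14.53] rot [ 3.000e-01  1.000e-01 -1.799e+02] q6 0.03
```

Call:
{"api": "drive_tool", "payload": {
  "plan": [
    {"offset": [1,-1,2],"delta_rot": [0,0,0],"jaw": 6},
    {"offset": [2,-2.5,4],"delta_rot": [0,0,0],"jaw": 6},
    {"offset": [2.5,-3.3,5],"delta_rot": [0,0,0],"jaw": 6},
    {"offset": [2.5,-3.3,5],"delta_rot": [0,0,0],"jaw": 6},
    {"offset": [2.5,-3.3,5],"delta_rot": [0,0,0],"jaw": 6},
    {"offset": [2.5,-3.3,5],"delta_rot": [0,0,0],"jaw": 6},
    {"offset": [2.5,-3.3,5],"delta_rot": [0,0,0],"jaw": 6},
    {"offset": [2.5,-3.3,5],"delta_rot": [0,0,0],"jaw": 6}
  ]
}}

```text
time: 2.92
position: [0.4939, -0.3492, 0.1518]
tool_rot: [0.904, -0.427, 0.001, 0.0]
ft_force: [-0.3, -0.4, -0.0]
grip_width: 0.06
```

```bash
python3 - <<'E'
from h import *
st()
snap("wrist","w3",(150,60,410,260),3)
st()
E
```

```text
t 2.92 p [ 0.4939 -0.3492  0.1518] yaw -50.6 z [ 0.001 -0.001 -1.   ] F [-0.3 -0.4 -0. ] w 0.06 q [-0.8   0.59  1.55 -0.    1.    0.08]
t 2.97 p [ 0.4938 -0.3492  0.1517] yaw -50.6 z [ 0.001 -0.001 -1.   ] F [-0.2  0.1  0. ] w 0.0597 q [-0.8   0.59  1.55 -0.    1.    0.08]
```

View pics/w3.png

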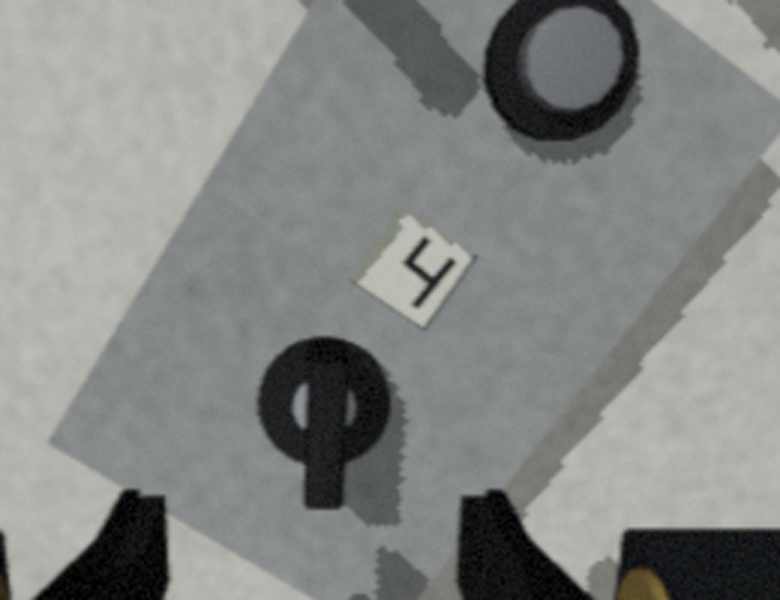

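```bash
python3 - <<'E'
from h import *
P=pose_of("wrist"); st()
c=lambda x,y,z:onplane(P,150+x/3,60+y/3,z)
b1,b2=c(327,358,.079),c(324,507,.079)
print("bar",b1,b2,np.linalg.norm(b1-b2),np.degrees(np.arctan2(*(b1-b2)[[1,0]])),(b1+b2)/2)
w=c(416,270,.038);k=c(324,400,.043);bt=c(575,58,.05)
print("win",w,"skirt",k,"btn",bt,np.linalg.norm(w-k),np.linalg.norm(bt-k))
d=bt-k;u=np.degrees(np.arctan2(d[1],d[0]));print(u)
q=[c(48,442,.038),c(312,10,.038),c(480,550,.038),c(762,155,.038)]
print([np.degrees(np.arctan2(*(q[2*i+1]-q[2*i])[[1,0]])) for i in (0,1)])
p=(b1+b2)/2
delta([p[0],p[1],.054],np.radians(np.degrees(np.arctan2(*(b1-b2)[[1,0]]))-90))
E
```

```text
t 2.97 p [ 0.4938 -0.3492  0.1517] yaw -50.6 z [ 0.001 -0.001 -1.   ] F [-0.2  0.1  0. ] w 0.0597 q [-0.8   0.59  1.55 -0.    1.    0.08]
bar [ 0.5126514  -0.33853997  0.079     ] [ 0.47706696 -0.36694853  0.079     ] 0.045533490081799494 38.601854148872526 [ 0.49485918 -0.35274425  0.079     ]
win [ 0.54578409 -0.34917783  0.038     ] skirt [ 0.49458289 -0.35315816  0.043     ] btn [ 0.62078872 -0.34194074  0.05      ] 0.05159851502245393 0.1268965833048434
5.07921632960519
[np.float64(5.841676826487283), np.float64(8.793196449875257)]
  off [0.32 0.15 9.77] rot [-0.  -0.1  0.8] q6 0.08
  off [0.32 0.15 9.77] rot [ 1.000e-01 -0.000e+00 -1.792e+02] q6 0.08
```

Call:
{"api": "drive_tool", "payload": {
  "plan": [
    {"offset": [0.3,0.1,2],"delta_rot": [0,0,0.8],"jaw": 6},
    {"offset": [0.3,0.1,4],"delta_rot": [0,0,0.8],"jaw": 5},
    {"offset": [0.3,0.1,6],"delta_rot": [0,0,0.8],"jaw": 4},
    {"offset": [0.3,0.1,8],"delta_rot": [0,0,0.8],"jaw": 4},
    {"offset": [0.3,0.1,9.7],"delta_rot": [0,0,0.8],"jaw": 4},
    {"offset": [0.3,0.1,9.7],"delta_rot": [0,0,0.8],"jaw": 4},
    {"offset": [0.3,0.1,9.7],"delta_rot": [0,0,0.8],"jaw": 2},
    {"offset": [0.3,0.1,9.7],"delta_rot": [0,0,0.8],"jaw": 0.8}
  ],
  "squeeze": 20
}}

```text
time: 3.63
position: [0.4956, -0.3526, 0.0548]
tool_rot: [0.901, -0.434, 0.001, 0.0]
ft_force: [0.1, 0.4, 0.0]
grip_width: 0.0333
```

Call:
{"api": "drive_tool", "payload": {
  "plan": [
    {"offset": [0,0,0],"delta_rot": [0,0,0],"jaw": 0.8},
    {"offset": [0,0,0],"delta_rot": [0,0,0],"jaw": 0.8},
    {"offset": [0,0,0],"delta_rot": [0,0,6],"jaw": 0.8},
    {"offset": [0,0,0],"delta_rot": [0,0,12],"jaw": 0.8},
    {"offset": [0,0,0],"delta_rot": [0,0,18],"jaw": 0.8},
    {"offset": [0,0,0],"delta_rot": [0,0,24],"jaw": 0.8},
    {"offset": [0,0,0],"delta_rot": [0,0,30],"jaw": 0.8},
    {"offset": [0,0,0],"delta_rot": [0,0,33.3],"jaw": 0.8}
  ]
}}

```text
time: 4.3
position: [0.4962, -0.3542, 0.0549]
tool_rot: [0.738, -0.675, 0.003, 0.001]
ft_force: [0.9, -3.8, -2.0]
grip_width: 0.0119
```

Call:
{"api": "drive_tool", "payload": {
  "plan": [
    {"offset": [0,0,0],"delta_rot": [0,0,0],"jaw": 0.8},
    {"offset": [0,0,0],"delta_rot": [0,0,0],"jaw": 0.8},
    {"offset": [0,0,0],"delta_rot": [0,0,0],"jaw": 4.5},
    {"offset": [0,0,0],"delta_rot": [0,0,0],"jaw": 4.5},
    {"offset": [0,0,-3],"delta_rot": [0,0,0],"jaw": 4.5},
    {"offset": [0,0,-7],"delta_rot": [0,0,0],"jaw": 4.5},
    {"offset": [0,0,-10],"delta_rot": [0,0,0],"jaw": 4.5},
    {"offset": [0,0,-10],"delta_rot": [0,0,0],"jaw": 4.5}
  ]
}}

```text
time: 4.97
position: [0.4978, -0.3533, 0.1597]
tool_rot: [0.739, -0.673, 0.005, -0.0]
ft_force: [0.2, -0.7, -0.3]
grip_width: 0.0417
```

```bash
python3 - <<'E'
from h import *
st()
snap("wrist","w4",(150,20,410,220),3)
st()
snap("top","t4")
E
```

```text
t 4.97 p [ 0.4978 -0.3533  0.1597] yaw -84.6 z [ 0.008 -0.006 -1.   ] F [ 0.2 -0.7 -0.3] w 0.0417 q [-0.8   0.58  1.54  0.    1.01  0.68]
t 5.02 p [ 0.4965 -0.3523  0.1571] yaw -84.6 z [ 0.005 -0.003 -1.   ] F [-0.7  0.8 -0.2] w 0.0429 q [-0.8   0.58  1.54  0.    1.01  0.68]
```

View pics/w4.png

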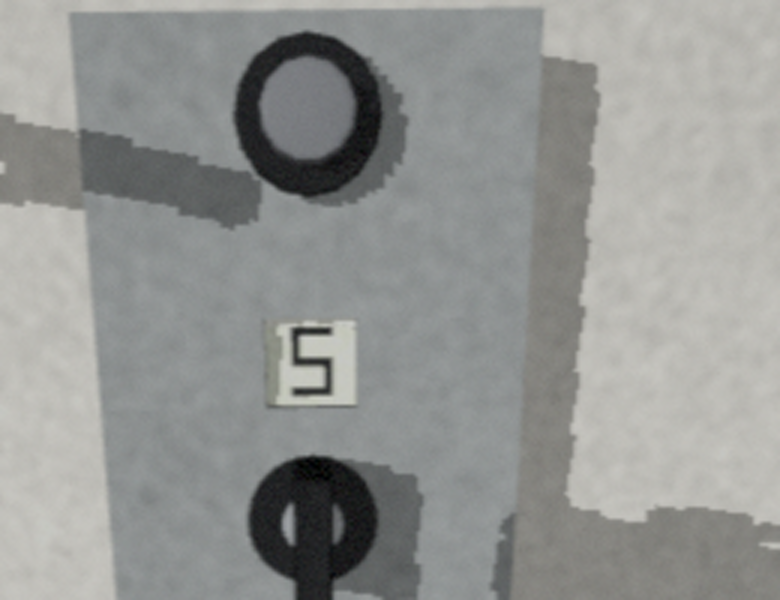

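View pics/t4.png

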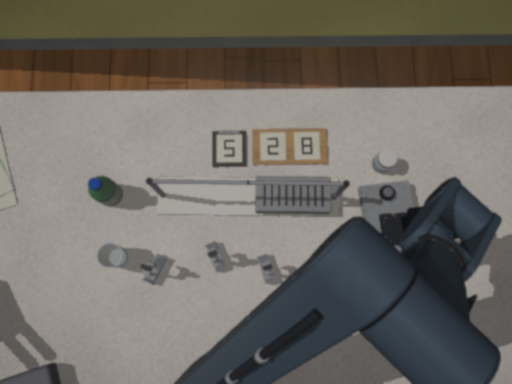

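```bash
python3 - <<'E'
from h import *
delta([.43,.08,.30],np.radians(0))
E
```

```text
off [-43.53   2.45 -14.53] rot [ -0.   -0.1 -84.6] q6 0.68
  off [-43.53   2.45 -14.53] rot [-0.1  0.  95.4] q6 0.68
```

Call:
{"api": "drive_tool", "payload": {
  "plan": [
    {"offset": [-2.5,0.2,-2.5],"delta_rot": [0,0,-7],"jaw": 4.5},
    {"offset": [-6,0.3,-4.5],"delta_rot": [0,0,-14],"jaw": 4.5},
    {"offset": [-10,0.5,-6],"delta_rot": [0,0,-21],"jaw": 4.5},
    {"offset": [-14,0.8,-7],"delta_rot": [0,0,-28],"jaw": 4.5},
    {"offset": [-18,1,-8],"delta_rot": [0,0,-35],"jaw": 4.5},
    {"offset": [-22,1.2,-9],"delta_rot": [0,0,-42],"jaw": 4.5},
    {"offset": [-26,1.4,-10],"delta_rot": [0,0,-49],"jaw": 4.5},
    {"offset": [-30,1.6,-11],"delta_rot": [0,0,-56],"jaw": 4.5}
  ]
}}

```text
time: 5.73
position: [0.4488, -0.0518, 0.2621]
tool_rot: [0.97, -0.245, -0.003, -0.001]
ft_force: [1.2, 0.9, -0.3]
grip_width: 0.0449
```

```bash
python3 - <<'E'
from h import *
st()
delta([.43,.08,.30],np.radians(0))
E
```

```text
t 5.73 p [ 0.4488 -0.0518  0.2621] yaw -28.3 z [-0.005  0.003 -1.   ] F [ 1.2  0.9 -0.3] w 0.0449 q [-0.36  0.24  1.79  0.    1.11  0.13]
  off [ -7.94 -10.71  -3.74] rot [ -0.1   0.3 -28.3] q6 0.13
  off [ -7.94 -10.71  -3.74] rot [5.000e-01 1.000e-01 1.516e+02] q6 0.13
```

Call:
{"api": "drive_tool", "payload": {
  "plan": [
    {"offset": [-2,-2.7,-1],"delta_rot": [0,0,-7],"jaw": 4.5},
    {"offset": [-4,-5.4,-2],"delta_rot": [0,0,-14],"jaw": 4.5},
    {"offset": [-6,-8,-3],"delta_rot": [0,0,-21],"jaw": 4.5},
    {"offset": [-7.9,-10.7,-3.7],"delta_rot": [0,0,-28],"jaw": 4.5},
    {"offset": [-7.9,-10.7,-3.7],"delta_rot": [0,0,-28],"jaw": 4.5},
    {"offset": [-7.9,-10.7,-3.7],"delta_rot": [0,0,-28],"jaw": 4.5},
    {"offset": [-7.9,-10.7,-3.7],"delta_rot": [0,0,-28],"jaw": 4.5},
    {"offset": [-7.9,-10.7,-3.7],"delta_rot": [0,0,-28],"jaw": 4.5}
  ]
}}

```text
time: 6.4
position: [0.4328, 0.0764, 0.2994]
tool_rot: [1.0, -0.007, -0.001, 0.0]
ft_force: [-0.3, 0.2, -1.2]
grip_width: 0.0448
```

```bash
python3 - <<'E'
from h import *
st()
snap("wrist","w5")
st()
E
```

```text
t 6.4 p [0.4328 0.0764 0.2994] yaw -0.8 z [-0.003 -0.    -1.   ] F [-0.3  0.2 -1.2] w 0.0448 q [-0.08  0.18  1.77 -0.    1.2  -0.07]
t 6.45 p [0.4331 0.0762 0.2996] yaw -0.8 z [-0.003  0.    -1.   ] F [-0.7  0.5  0.7] w 0.0448 q [-0.08  0.18  1.77 -0.    1.2  -0.07]
```

View pics/w5.png

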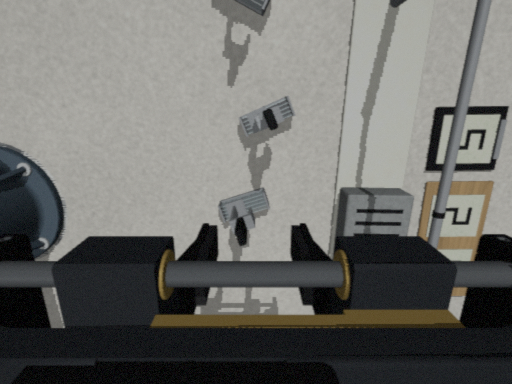

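```bash
python3 - <<'E'
import cv2
im=cv2.imread("pics/raw_w5.png")
cv2.imwrite("pics/w5c.png",cv2.resize(im[85:255,200:320],None,fx=3.5,fy=3.5,interpolation=cv2.INTER_CUBIC)*1)
E
```

```text
(no output)
```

View pics/w5c.png

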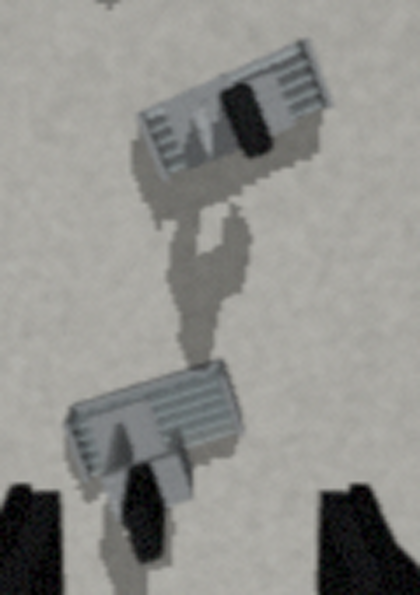

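```bash
python3 - <<'E'
from h import *
P=pose_of("wrist")
def c(x,y,z): return onplane(P,200+x/3.5,85+y/3.5,z)
for n,q,tab in [("B",[(163,177),(143,112),(308,40),(327,103)],(247,118)),("C",[(84,478),(68,412),(222,362),(241,428)],(143,510))]:
    k=[c(*a,.03) for a in q]; 
    e=[k[2]-k[1],k[3]-k[0]];
    print(n,"ctr",np.round(np.mean(k,0),4),"yaw",[np.round(np.degrees(np.arctan2(v[1],v[0])),1) for v in e],"len",[round(np.linalg.norm(v),3) for v in e],round(np.linalg.norm(k[1]-k[0]),3),"tab z.12",c(*tab,.12)[:2])
print("ring",onplane(P,437,213,.19),"rail",onplane(P,457,110,.19),proj(P,[.62,.045,.19]))
E
```

```text
B ctr [0.4531 0.143  0.03  ] yaw [np.float64(22.0), np.float64(23.1)] len [np.float64(0.074), np.float64(0.075)] 0.028 tab z.12 [0.4534639 0.1427272]
C ctr [0.416  0.0061 0.03  ] yaw [np.float64(17.9), np.float64(18.0)] len [np.float64(0.074), np.float64(0.077)] 0.033 tab z.12 [0.41533072 0.00235402]
ring [0.61825064 0.05080184 0.19      ] rail [0.61949135 0.15092206 0.19      ] [437.758431   218.32473085]
```

```bash
python3 - <<'E'
from h import *
delta([.4155,.004,.102],np.radians(18))
E
```

```text
off [-1.61  7.24 19.76] rot [ -0.    0.1 -18.8] q6 -0.07
  off [-1.61  7.24 19.76] rot [  0.2   0.  161.2] q6 -0.07
```

Call:
{"api": "drive_tool", "payload": {
  "plan": [
    {"offset": [-0.6,3,2],"delta_rot": [0,0,-7],"jaw": 4.5},
    {"offset": [-1.2,6,4],"delta_rot": [0,0,-14],"jaw": 4.5},
    {"offset": [-1.6,7.2,7],"delta_rot": [0,0,-18.8],"jaw": 4.5},
    {"offset": [-1.6,7.2,10.5],"delta_rot": [0,0,-18.8],"jaw": 4.5},
    {"offset": [-1.6,7.2,14],"delta_rot": [0,0,-18.8],"jaw": 4.5},
    {"offset": [-1.6,7.2,16],"delta_rot": [0,0,-18.8],"jaw": 4.5},
    {"offset": [-1.6,7.2,16],"delta_rot": [0,0,-18.8],"jaw": 4.5},
    {"offset": [-1.6,7.2,16],"delta_rot": [0,0,-18.8],"jaw": 4.5}
  ]
}}

```text
time: 7.12
position: [0.4159, 0.0045, 0.1397]
tool_rot: [0.988, 0.156, -0.002, -0.001]
ft_force: [0.9, 1.0, 0.7]
grip_width: 0.0449
```

```bash
python3 - <<'E'
from h import *
snap("wrist","w6")
st()
snap("top","t6",(80,100,380,300),2.6)
P=pose_of("wrist"); print(proj(P,[.4155,.004,.141]))
delta([.4155,.004,.102],np.radians(18))
E
```

```text
t 7.17 p [0.417  0.0045 0.1408] yaw 18.0 z [-0.  0. -1.] F [0.5 0.3 0.1] w 0.0447 q [-0.26  0.4   2.02 -0.    0.72 -0.57]
[248.91166945 240.21391735]
  off [-0.23 -0.02  3.95] rot [ 0.1 -0.1  0. ] q6 -0.57
  off [-0.23 -0.02  3.95] rot [ 1.0e-01  1.0e-01 -1.8e+02] q6 -0.57
```

View pics/w6.png

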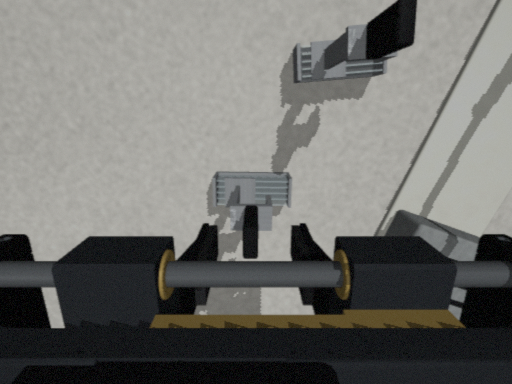

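View pics/t6.png

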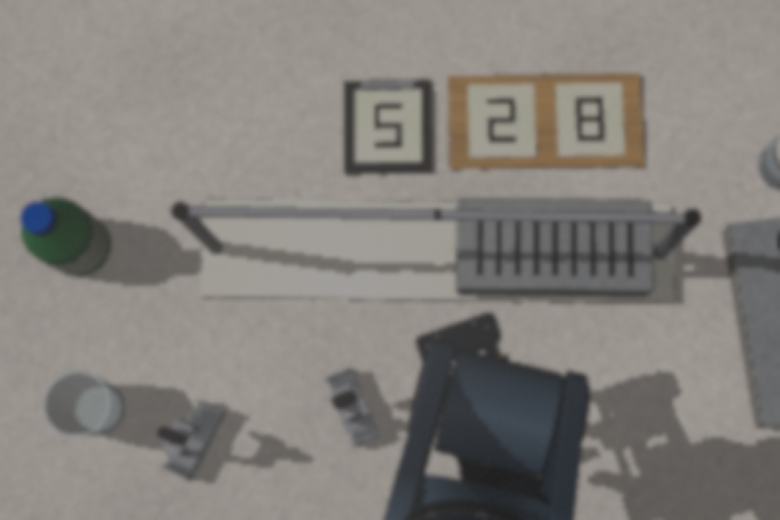

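Call:
{"api": "drive_tool", "payload": {
  "plan": [
    {"offset": [-0.2,0.2,1.5],"delta_rot": [0,0,0],"jaw": 4.5},
    {"offset": [-0.2,0.2,3],"delta_rot": [0,0,0],"jaw": 4.5},
    {"offset": [-0.2,0.2,3.9],"delta_rot": [0,0,0],"jaw": 4.5},
    {"offset": [-0.2,0.2,3.9],"delta_rot": [0,0,0],"jaw": 4},
    {"offset": [-0.2,0.2,3.9],"delta_rot": [0,0,0],"jaw": 2.5},
    {"offset": [-0.2,0.2,3.9],"delta_rot": [0,0,0],"jaw": 0.6},
    {"offset": [-0.2,0.2,3.9],"delta_rot": [0,0,0],"jaw": 0.6},
    {"offset": [-0.2,0.2,3.9],"delta_rot": [0,0,0],"jaw": 0.6}
  ],
  "squeeze": 30
}}

```text
time: 7.88
position: [0.416, 0.0027, 0.1024]
tool_rot: [0.988, 0.157, 0.001, 0.0]
ft_force: [-0.1, -0.4, 0.3]
grip_width: 0.0204
```

```bash
python3 - <<'E'
from h import *
st()
# mark frame
m=np.array([.6190,.048,.19]); yaw=np.radians(-1.6)
X=np.array([np.cos(yaw),np.sin(yaw),0]);Y=np.array([-np.sin(yaw),np.cos(yaw),0])
# tcp z when hung: rest underside .098 -> +.102
o=get_obs()
for y in (.05,):
    for dx,dz in ((-.10,.034),(0,.034),(0,0)):
        p=m+X*dx+Y*y; p[2]=.098+o["position"][2]+dz; print(p); delta(p,yaw)
E
```

```text
t 7.88 p [0.416  0.0027 0.1024] yaw 18.1 z [ 0.002 -0.001 -1.   ] F [-0.1 -0.4  0.3] w 0.0204 q [-0.26  0.48  2.06  0.    0.6  -0.58]
[0.52043507 0.10077267 0.23444341]
  off [ 13.    -6.06 -13.18] rot [ 0.  -0.1 19.7] q6 -0.58
  off [ 13.    -6.06 -13.18] rot [ 2.000e-01  1.000e-01 -1.603e+02] q6 -0.58
[0.62039608 0.09798051 0.23444341]
  off [ 22.41  -2.69 -13.16] rot [ 0.  -0.1 19.7] q6 -0.58
  off [ 22.41  -2.69 -13.16] rot [ 2.000e-01  1.000e-01 -1.603e+02] q6 -0.58
[0.62039608 0.09798051 0.20044341]
  off [22.41 -2.69 -9.76] rot [ 0.  -0.1 19.7] q6 -0.58
  off [22.41 -2.69 -9.76] rot [ 2.000e-01  1.000e-01 -1.603e+02] q6 -0.58
```

Call:
{"api": "drive_tool", "payload": {
  "plan": [
    {"offset": [0,0,0],"delta_rot": [0,0,0],"jaw": 0.6},
    {"offset": [0,0,0],"delta_rot": [0,0,0],"jaw": 0.6},
    {"offset": [0,0,0],"delta_rot": [0,0,0],"jaw": 0.6},
    {"offset": [0,0,-1],"delta_rot": [0,0,0],"jaw": 0.6},
    {"offset": [0,0,-3],"delta_rot": [0,0,0],"jaw": 0.6},
    {"offset": [0,0,-6],"delta_rot": [0,0,0],"jaw": 0.6},
    {"offset": [0,0,-9],"delta_rot": [0,0,0],"jaw": 0.6},
    {"offset": [0,0,-12],"delta_rot": [0,0,0],"jaw": 0.6}
  ]
}}

```text
time: 8.55
position: [0.4145, 0.003, 0.2224]
tool_rot: [0.988, 0.157, -0.001, -0.0]
ft_force: [1.0, 0.7, -2.1]
grip_width: 0.0097
```

```bash
cat >> h.py <<'E'
m=np.array([.6190,.048,.19]); myaw=np.radians(-1.6)
MX=np.array([np.cos(myaw),np.sin(myaw),0]);MY=np.array([-np.sin(myaw),np.cos(myaw),0])
def hang(y,dx,dz,z0=.102):
    p=m+MX*dx+MY*y; p[2]=.098+z0+dz; print(np.round(p,3)); delta(p,myaw)
E
python3 - <<'E'
from h import *
st(); snap("wrist","w7"); st()
hang(.05,-.10,.034);hang(.05,0,.034)
E
```

```text
t 8.55 p [0.4145 0.003  0.2224] yaw 18.1 z [-0.002  0.001 -1.   ] F [ 1.   0.7 -2.1] w 0.0097 q [-0.26  0.25  1.93  0.    0.97 -0.58]
t 8.6 p [0.4181 0.0023 0.2274] yaw 18.1 z [ 0.009 -0.002 -1.   ] F [ 1.  -0.8  1.3] w 0.0096 q [-0.26  0.24  1.92  0.    0.97 -0.58]
[0.52  0.101 0.234]
  off [12.79 -6.17 -0.59] rot [ 0.2 -0.5 19.7] q6 -0.58
  off [12.79 -6.17 -0.59] rot [   0.7    0.3 -160.3] q6 -0.58
[0.62  0.098 0.234]
  off [22.2  -2.79 -0.5 ] rot [ 0.2 -0.5 19.7] q6 -0.58
  off [22.2  -2.79 -0.5 ] rot [   0.7    0.3 -160.3] q6 -0.58
```

View pics/w7.png

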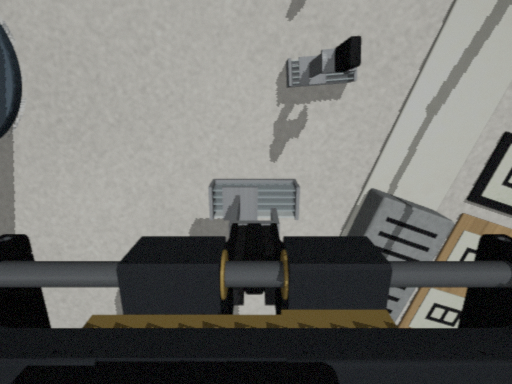

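Call:
{"api": "drive_tool", "payload": {
  "plan": [
    {"offset": [1.5,-1,-0.5],"delta_rot": [0,0,4],"jaw": 0.6},
    {"offset": [4,-2.4,-1],"delta_rot": [0,0,9],"jaw": 0.6},
    {"offset": [7,-3.8,-1.2],"delta_rot": [0,0,14],"jaw": 0.6},
    {"offset": [10,-5,-1.2],"delta_rot": [0,0,18],"jaw": 0.6},
    {"offset": [12.2,-6,-1.2],"delta_rot": [0,0,19.7],"jaw": 0.6},
    {"offset": [13,-6.2,-1.2],"delta_rot": [0,0,19.7],"jaw": 0.6},
    {"offset": [13,-6.2,-1.2],"delta_rot": [0,0,19.7],"jaw": 0.6},
    {"offset": [13,-6.2,-1.2],"delta_rot": [0,0,19.7],"jaw": 0.6}
  ]
}}

```text
time: 9.27
position: [0.5183, 0.1019, 0.2326]
tool_rot: [1.0, -0.013, -0.002, 0.0]
ft_force: [-0.7, 0.8, -1.8]
grip_width: 0.0097
```

```bash
python3 - <<'E'
from h import *
st(); snap("wrist","w8"); snap("side","s8",(140,90,360,290),2.9); st()
hang(.05,0,.034)
E
```

```text
t 9.27 p [0.5183 0.1019 0.2326] yaw -1.5 z [-0.003 -0.001 -1.   ] F [-0.7  0.8 -1.8] w 0.0097 q [-0.02  0.39  1.66 -0.    1.1   0.01]
t 9.37 p [0.5179 0.1014 0.233 ] yaw -1.6 z [-0.003 -0.    -1.   ] F [-0.7  0.5 -1.2] w 0.0096 q [-0.02  0.38  1.66 -0.    1.1   0.01]
[0.62  0.098 0.234]
  off [10.26  0.05 -0.13] rot [ 0.   0.2 -0. ] q6 0.01
  off [10.26  0.05 -0.13] rot [  0.3  -0.  180. ] q6 0.01
```

View pics/w8.png

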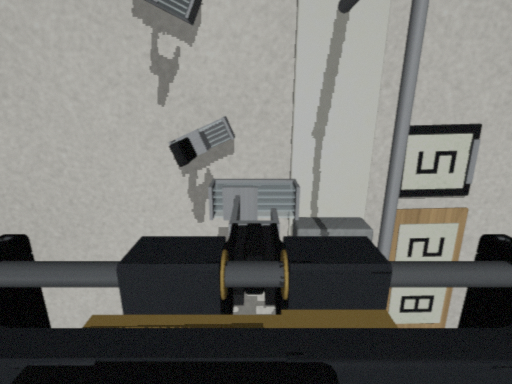

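View pics/s8.png

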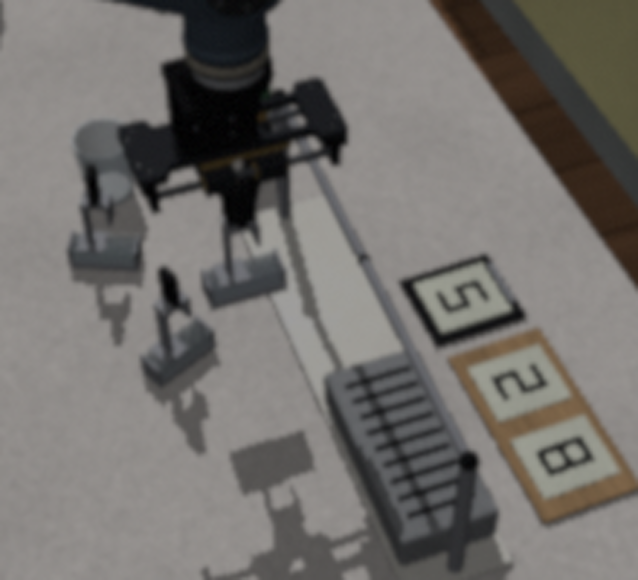

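```bash
python3 - <<'E'
from h import *
P=pose_of("wrist")
im=cv2.imread("pics/raw_w8.png")
for v in (100,150,190): print(v,im[v,380:430].mean(1).astype(int).tolist())
for u,v in [(406,100),(398,150),(392.5,190)]: print(onplane(P,u,v,.189))
E
```

```text
100 [164, 166, 167, 171, 169, 172, 173, 171, 170, 169, 165, 167, 165, 166, 165, 167, 163, 136, 90, 73, 79, 92, 105, 113, 123, 130, 136, 136, 135, 134, 133, 125, 119, 131, 154, 167, 171, 170, 168, 168, 167, 166, 164, 162, 164, 166, 166, 161, 159, 160]
150 [172, 172, 173, 171, 169, 167, 168, 169, 169, 164, 133, 81, 67, 82, 95, 104, 118, 128, 135, 137, 136, 136, 132, 129, 120, 107, 144, 167, 173, 175, 176, 177, 174, 174, 175, 175, 174, 176, 173, 168, 167, 167, 168, 169, 173, 175, 175, 175, 175, 174]
190 [165, 165, 166, 166, 152, 109, 72, 81, 92, 102, 117, 127, 137, 134, 134, 129, 130, 128, 119, 88, 48, 39, 50, 53, 44, 47, 42, 40, 40, 42, 43, 39, 42, 42, 43, 35, 34, 29, 20, 28, 25, 19, 32, 32, 26, 25, 19, 15, 25, 22]
[0.62468504 0.18305816 0.189     ]
[0.62321198 0.14885704 0.189     ]
[0.62259609 0.11890616 0.189     ]
```

Call:
{"api": "drive_tool", "payload": {
  "plan": [
    {"offset": [1.5,0,-0.1],"delta_rot": [0,0,0],"jaw": 0.6},
    {"offset": [3,0,-0.1],"delta_rot": [0,0,0],"jaw": 0.6},
    {"offset": [5,0,-0.1],"delta_rot": [0,0,0],"jaw": 0.6},
    {"offset": [7,0,-0.1],"delta_rot": [0,0,0],"jaw": 0.6},
    {"offset": [9,0,-0.1],"delta_rot": [0,0,0],"jaw": 0.6},
    {"offset": [10.1,0,-0.1],"delta_rot": [0,0,0],"jaw": 0.6},
    {"offset": [10.1,0,-0.1],"delta_rot": [0,0,0],"jaw": 0.6},
    {"offset": [10.1,0,-0.1],"delta_rot": [0,0,0],"jaw": 0.6}
  ]
}}

```text
time: 10.03
position: [0.6194, 0.0983, 0.2341]
tool_rot: [1.0, -0.015, -0.001, 0.0]
ft_force: [0.1, -0.1, -1.5]
grip_width: 0.0099
```

```bash
python3 - <<'E'
from h import *
st(); snap("wrist","w9"); st()
hang(.05,0,.00)
P=pose_of("wrist")
snap("side","s9",(140,90,360,290),2.9)
E
```

```text
t 10.03 p [0.6194 0.0983 0.2341] yaw -1.7 z [-0.002 -0.    -1.   ] F [ 0.1 -0.1 -1.5] w 0.0099 q [-0.02  0.52  1.41 -0.    1.21  0.01]
t 10.08 p [0.6188 0.0986 0.2341] yaw -1.6 z [-0.003 -0.    -1.   ] F [-0.1 -0.1 -1.5] w 0.0094 q [-0.02  0.52  1.41 -0.    1.21  0.01]
[0.62  0.098 0.2  ]
  off [0.18 0.06 3.41] rot [ 0.   0.2 -0. ] q6 0.01
  off [0.18 0.06 3.41] rot [  0.3  -0.  180. ] q6 0.01
```

View pics/w9.png

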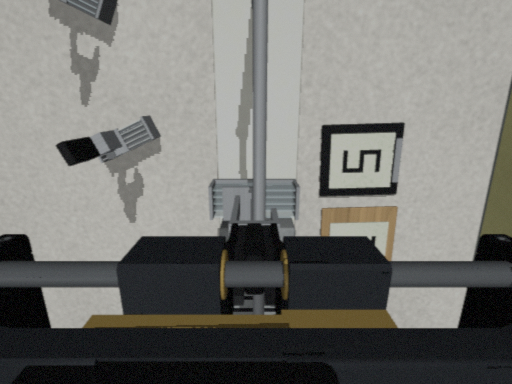

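View pics/s9.png

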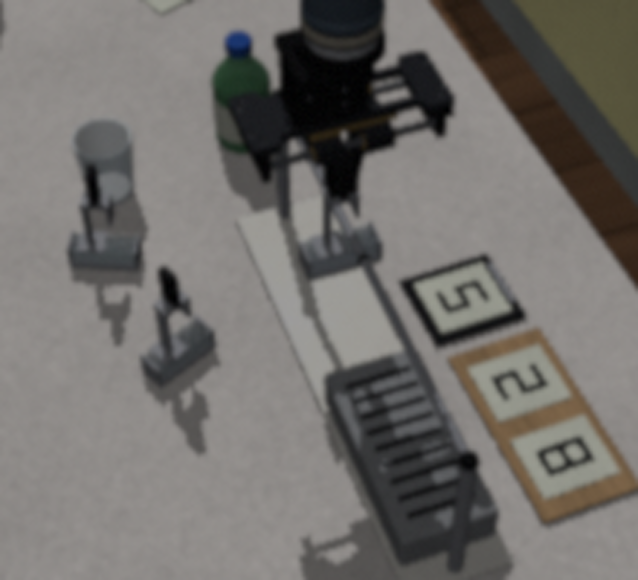

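Call:
{"api": "drive_tool", "payload": {
  "plan": [
    {"offset": [0.3,0,0],"delta_rot": [0,0,0],"jaw": 0.6},
    {"offset": [0.3,0,0.7],"delta_rot": [0,0,0],"jaw": 0.6},
    {"offset": [0.3,0,1.4],"delta_rot": [0,0,0],"jaw": 0.6},
    {"offset": [0.3,0,2.1],"delta_rot": [0,0,0],"jaw": 0.6},
    {"offset": [0.3,0,2.8],"delta_rot": [0,0,0],"jaw": 0.6},
    {"offset": [0.3,0,3.2],"delta_rot": [0,0,0],"jaw": 0.6},
    {"offset": [0.3,0,3.4],"delta_rot": [0,0,0],"jaw": 0.6},
    {"offset": [0.3,0,3.4],"delta_rot": [0,0,0],"jaw": 0.6}
  ]
}}

```text
time: 10.8
position: [0.6232, 0.0993, 0.2001]
tool_rot: [1.0, -0.014, -0.001, 0.0]
ft_force: [0.4, 0.3, -2.0]
grip_width: 0.0097
```

```bash
python3 - <<'E'
from h import *
st(); snap("side","s10",(140,90,360,290),2.9); st()
E
```

```text
t 10.8 p [0.6232 0.0993 0.2001] yaw -1.6 z [-0.001  0.    -1.   ] F [ 0.4  0.3 -2. ] w 0.0097 q [-0.02  0.56  1.44 -0.    1.14  0.01]
t 10.85 p [0.6237 0.0993 0.2004] yaw -1.6 z [ 0. -0. -1.] F [ 0.1 -0.1 -1.1] w 0.0102 q [-0.02  0.56  1.44 -0.    1.14  0.01]
```

View pics/s10.png

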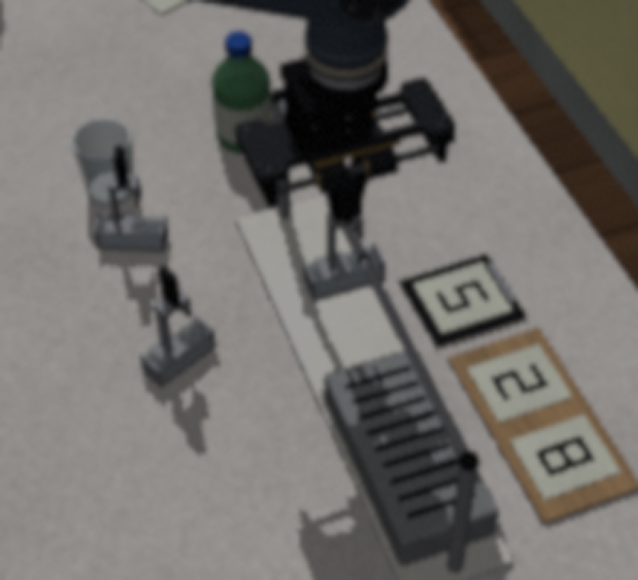

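Call:
{"api": "drive_tool", "payload": {
  "plan": [
    {"offset": [0,0,0.1],"delta_rot": [0,0,0],"jaw": 0.6},
    {"offset": [0,0,0.1],"delta_rot": [0,0,0],"jaw": 0.6},
    {"offset": [0,0,0.2],"delta_rot": [0,0,0],"jaw": 0.6},
    {"offset": [0,0,0.2],"delta_rot": [0,0,0],"jaw": 0.6},
    {"offset": [0,0,0.3],"delta_rot": [0,0,0],"jaw": 0.6},
    {"offset": [0,0,0.3],"delta_rot": [0,0,0],"jaw": 0.6},
    {"offset": [0,0,0.3],"delta_rot": [0,0,0],"jaw": 0.6},
    {"offset": [0,0,0.3],"delta_rot": [0,0,0],"jaw": 0.6}
  ]
}}

```text
time: 11.52
position: [0.6239, 0.0992, 0.1995]
tool_rot: [1.0, -0.014, 0.001, 0.0]
ft_force: [-2.2, -0.3, 6.7]
grip_width: 0.0095
```

Call:
{"api": "drive_tool", "payload": {
  "plan": [
    {"offset": [-0.1,0,-0.1],"delta_rot": [0,0,0],"jaw": 0.6},
    {"offset": [-0.1,0,-0.1],"delta_rot": [0,0,0],"jaw": 1.3},
    {"offset": [-0.1,0,-0.1],"delta_rot": [0,0,0],"jaw": 2},
    {"offset": [-0.1,0,-0.1],"delta_rot": [0,0,0],"jaw": 3},
    {"offset": [-0.1,0,-0.1],"delta_rot": [0,0,0],"jaw": 4},
    {"offset": [-0.1,0,-2],"delta_rot": [0,0,0],"jaw": 4.5},
    {"offset": [-0.1,0,-5],"delta_rot": [0,0,0],"jaw": 4.5},
    {"offset": [-0.1,0,-8],"delta_rot": [0,0,0],"jaw": 4.5}
  ]
}}

```text
time: 12.18
position: [0.6217, 0.0992, 0.2769]
tool_rot: [1.0, -0.014, -0.002, -0.0]
ft_force: [1.6, -1.1, -0.1]
grip_width: 0.0417
```

```bash
python3 - <<'E'
from h import *
st(); snap("side","s11",(140,90,360,290),2.9);snap("wrist","w11"); st()
delta([.46,.18,.30],0)
E
```

```text
t 12.18 p [0.6217 0.0992 0.2769] yaw -1.6 z [-0.004  0.    -1.   ] F [ 1.6 -1.1 -0.1] w 0.0417 q [-0.02  0.48  1.35  0.    1.31  0.01]
t 12.28 p [0.6261 0.0993 0.2832] yaw -1.6 z [ 0.012 -0.    -1.   ] F [ 0.6 -0.1  0.9] w 0.0441 q [-0.02  0.48  1.35  0.    1.31  0.01]
  off [-16.81  -7.61  -1.87] rot [-0.  -0.7 -1.6] q6 0.01
  off [-16.81  -7.61  -1.87] rot [ -1.    0.  178.4] q6 0.01
```

View pics/s11.png

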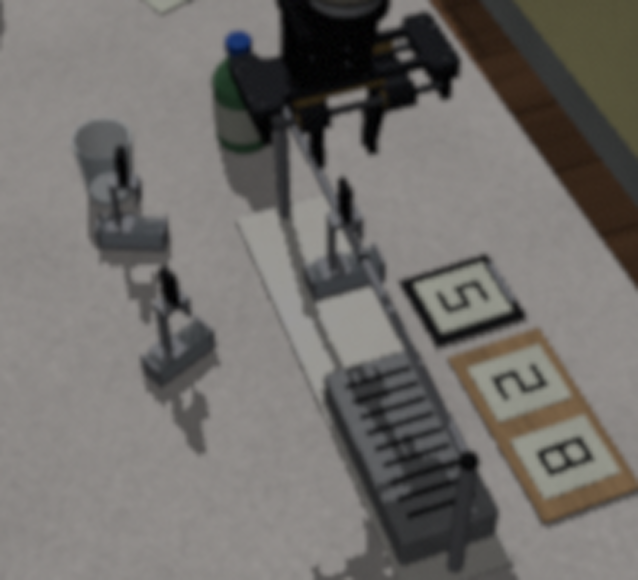

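View pics/w11.png

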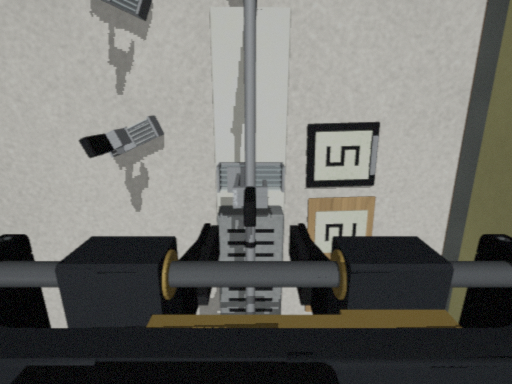

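```bash
python3 - <<'E'
from h import *
delta([.4535,.143,.155],np.radians(22.5))
E
```

```text
off [-17.52  -3.89  12.62] rot [  0.1  -0.7 -24.1] q6 0.01
  off [-17.52  -3.89  12.62] rot [ -0.9  -0.2 155.9] q6 0.01
```

Call:
{"api": "drive_tool", "payload": {
  "plan": [
    {"offset": [-3,-0.6,-0.5],"delta_rot": [0,0,-4],"jaw": 4.5},
    {"offset": [-7,-1.5,-0.5],"delta_rot": [0,0,-10],"jaw": 4.5},
    {"offset": [-11,-2.4,1],"delta_rot": [0,0,-16],"jaw": 4.5},
    {"offset": [-14.5,-3.2,4],"delta_rot": [0,0,-22],"jaw": 4.5},
    {"offset": [-17,-3.8,7.5],"delta_rot": [0,0,-24],"jaw": 4.5},
    {"offset": [-17.2,-3.9,11],"delta_rot": [0,0,-24],"jaw": 4.5},
    {"offset": [-17.2,-3.9,12.4],"delta_rot": [0,0,-24],"jaw": 4.5},
    {"offset": [-17.2,-3.9,12.4],"delta_rot": [0,0,-24],"jaw": 4.5}
  ]
}}

```text
time: 12.95
position: [0.4475, 0.143, 0.1501]
tool_rot: [0.981, 0.195, -0.005, -0.001]
ft_force: [-0.7, 1.0, 0.2]
grip_width: 0.0448
```

```bash
python3 - <<'E'
from h import *
st(); snap("wrist","w12"); st()
P=pose_of("wrist");print(proj(P,[.4535,.143,.141]))
delta([.4535,.143,.102],np.radians(22.5))
E
```

```text
t 12.95 p [0.4475 0.143  0.1501] yaw 22.4 z [-0.01  -0.001 -1.   ] F [-0.7  1.   0.2] w 0.0448 q [ 0.07  0.44  1.88 -0.    0.83 -0.32]
t 13.0 p [0.4501 0.143  0.152 ] yaw 22.4 z [-0.005 -0.    -1.   ] F [-0.3 -0.5  1.1] w 0.0451 q [ 0.07  0.44  1.88 -0.    0.83 -0.32]
[257.18832789 234.99785668]
  off [0.33 0.14 5.  ] rot [-0.1  0.3 -0.1] q6 -0.32
  off [0.33 0.14 5.  ] rot [4.000e-01 1.000e-01 1.799e+02] q6 -0.32
```

View pics/w12.png

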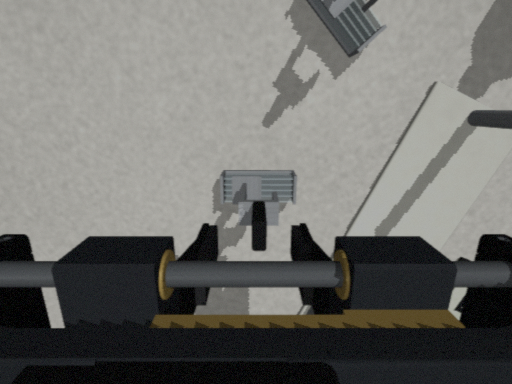

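Tab centred at (258,230) between the fingers. Descend and grip.

Call:
{"api": "drive_tool", "payload": {
  "plan": [
    {"offset": [0.2,0.2,2],"delta_rot": [0,0,0],"jaw": 4.5},
    {"offset": [0.2,0.2,4],"delta_rot": [0,0,0],"jaw": 4},
    {"offset": [0.2,0.2,4.9],"delta_rot": [0,0,0],"jaw": 3},
    {"offset": [0.2,0.2,4.9],"delta_rot": [0,0,0],"jaw": 2},
    {"offset": [0.2,0.2,4.9],"delta_rot": [0,0,0],"jaw": 0.6},
    {"offset": [0.2,0.2,4.9],"delta_rot": [0,0,0],"jaw": 0.6},
    {"offset": [0.2,0.2,4.9],"delta_rot": [0,0,0],"jaw": 0.6},
    {"offset": [0.2,0.2,4.9],"delta_rot": [0,0,0],"jaw": 0.6}
  ],
  "squeeze": 35
}}

```text
time: 13.67
position: [0.4544, 0.1419, 0.1055]
tool_rot: [0.981, 0.194, 0.0, 0.0]
ft_force: [-2.0, -1.0, -2.0]
grip_width: 0.0095
```

Call:
{"api": "drive_tool", "payload": {
  "plan": [
    {"offset": [0,0,0],"delta_rot": [0,0,0],"jaw": 0.6},
    {"offset": [0,0,0],"delta_rot": [0,0,0],"jaw": 0.6},
    {"offset": [0,0,0],"delta_rot": [0,0,0],"jaw": 0.6},
    {"offset": [0,0,-1],"delta_rot": [0,0,0],"jaw": 0.6},
    {"offset": [0,0,-3.5],"delta_rot": [0,0,0],"jaw": 0.6},
    {"offset": [0,0,-7],"delta_rot": [0,0,0],"jaw": 0.6},
    {"offset": [0,0,-10.5],"delta_rot": [0,0,0],"jaw": 0.6},
    {"offset": [0,0,-13.2],"delta_rot": [0,0,0],"jaw": 0.6}
  ]
}}

```text
time: 14.33
position: [0.4546, 0.142, 0.2388]
tool_rot: [0.981, 0.194, 0.001, 0.0]
ft_force: [0.4, -0.5, -2.0]
grip_width: 0.0101
```

```bash
python3 - <<'E'
from h import *
st(); 
hang(.10,-.10,.034,.1015)
hang(.10,0,.034,.1015)
E
```

```text
t 14.33 p [0.4546 0.142  0.2388] yaw 22.4 z [ 0.002  0.    -1.   ] F [ 0.4 -0.5 -2. ] w 0.0101 q [ 0.07  0.3   1.78  0.    1.06 -0.32]
[0.522 0.151 0.234]
  off [6.55 1.76 0.54] rot [ 0.  -0.1 24. ] q6 -0.32
  off [6.55 1.76 0.54] rot [ 1.00e-01  0.00e+00 -1.56e+02] q6 -0.32
[0.622 0.148 0.234]
  off [15.68  5.82  0.55] rot [ 0.  -0.1 24. ] q6 -0.32
  off [15.68  5.82  0.55] rot [ 1.00e-01  0.00e+00 -1.56e+02] q6 -0.32
```

Call:
{"api": "drive_tool", "payload": {
  "plan": [
    {"offset": [1,0.3,0],"delta_rot": [0,0,5],"jaw": 0.6},
    {"offset": [2.5,0.7,0.1],"delta_rot": [0,0,11],"jaw": 0.6},
    {"offset": [4.5,1.2,0.1],"delta_rot": [0,0,17],"jaw": 0.6},
    {"offset": [6.2,1.6,0.1],"delta_rot": [0,0,22],"jaw": 0.6},
    {"offset": [6.6,1.8,0.1],"delta_rot": [0,0,24],"jaw": 0.6},
    {"offset": [6.6,1.8,0.1],"delta_rot": [0,0,24],"jaw": 0.6},
    {"offset": [6.6,1.8,0.1],"delta_rot": [0,0,24],"jaw": 0.6},
    {"offset": [6.6,1.8,0.1],"delta_rot": [0,0,24],"jaw": 0.6}
  ]
}}

```text
time: 15.0
position: [0.5209, 0.1504, 0.2351]
tool_rot: [1.0, -0.013, -0.001, 0.0]
ft_force: [0.3, -0.5, -2.1]
grip_width: 0.0098
```

```bash
python3 - <<'E'
from h import *
st(); snap("side","s13",(140,90,360,290),2.9)
hang(.10,0,.034,.1055)
E
```

```text
t 15.0 p [0.5209 0.1504 0.2351] yaw -1.5 z [-0.002 -0.    -1.   ] F [ 0.3 -0.5 -2.1] w 0.0098 q [0.07 0.4  1.62 0.   1.12 0.1 ]
[0.622 0.148 0.238]
  off [10.08 -0.02 -0.24] rot [0.  0.1 0.1] q6 0.1
  off [10.08 -0.02 -0.24] rot [  -0.2    0.  -179.9] q6 0.1
```

View pics/s13.png

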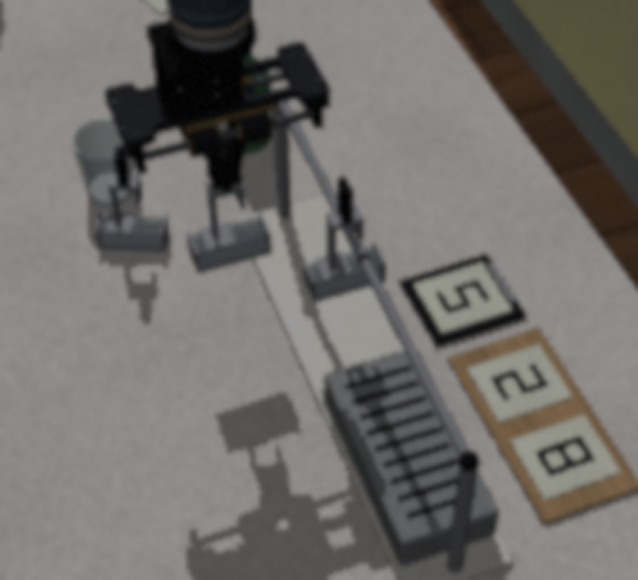

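Call:
{"api": "drive_tool", "payload": {
  "plan": [
    {"offset": [1.5,0,-0.25],"delta_rot": [0,0,0],"jaw": 0.6},
    {"offset": [3,0,-0.25],"delta_rot": [0,0,0],"jaw": 0.6},
    {"offset": [5,0,-0.25],"delta_rot": [0,0,0],"jaw": 0.6},
    {"offset": [7,0,-0.25],"delta_rot": [0,0,0],"jaw": 0.6},
    {"offset": [9,0,-0.25],"delta_rot": [0,0,0],"jaw": 0.6},
    {"offset": [10.1,0,-0.25],"delta_rot": [0,0,0],"jaw": 0.6},
    {"offset": [10.1,0,-0.25],"delta_rot": [0,0,0],"jaw": 0.6},
    {"offset": [10.1,0,-0.25],"delta_rot": [0,0,0],"jaw": 0.6}
  ]
}}

```text
time: 15.72
position: [0.6223, 0.1476, 0.2376]
tool_rot: [1.0, -0.014, -0.001, 0.0]
ft_force: [-0.3, -1.2, -2.4]
grip_width: 0.0096
```

```bash
python3 - <<'E'
from h import *
st(); snap("wrist","w14")
hang(.10,0,.0,.1055)
E
```

```text
t 15.72 p [0.6223 0.1476 0.2376] yaw -1.6 z [-0.002 -0.    -1.   ] F [-0.3 -1.2 -2.4] w 0.0096 q [0.06 0.53 1.38 0.   1.23 0.09]
[0.622 0.148 0.204]
  off [ 0.03 -0.03  3.41] rot [0.  0.1 0. ] q6 0.09
  off [ 0.03 -0.03  3.41] rot [  -0.2    0.  -180. ] q6 0.09
```

View pics/w14.png

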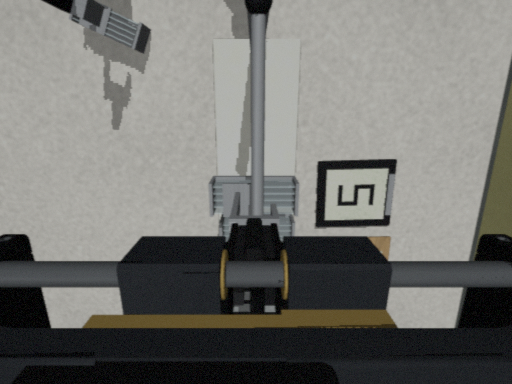

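Call:
{"api": "drive_tool", "payload": {
  "plan": [
    {"offset": [0.1,0,0.6],"delta_rot": [0,0,0],"jaw": 0.6},
    {"offset": [0.1,0,1.3],"delta_rot": [0,0,0],"jaw": 0.6},
    {"offset": [0.1,0,2],"delta_rot": [0,0,0],"jaw": 0.6},
    {"offset": [0.1,0,2.7],"delta_rot": [0,0,0],"jaw": 0.6},
    {"offset": [0.1,0,3.2],"delta_rot": [0,0,0],"jaw": 0.6},
    {"offset": [0.1,0,3.4],"delta_rot": [0,0,0],"jaw": 0.6},
    {"offset": [0.1,0,3.5],"delta_rot": [0,0,0],"jaw": 0.6},
    {"offset": [0.1,0,3.6],"delta_rot": [0,0,0],"jaw": 0.6}
  ]
}}

```text
time: 16.43
position: [0.6237, 0.1476, 0.2026]
tool_rot: [1.0, -0.014, -0.001, 0.0]
ft_force: [-3.3, -0.2, 6.1]
grip_width: 0.0098
```

Call:
{"api": "drive_tool", "payload": {
  "plan": [
    {"offset": [0,0,-0.1],"delta_rot": [0,0,0],"jaw": 0.6},
    {"offset": [0,0,-0.1],"delta_rot": [0,0,0],"jaw": 1.3},
    {"offset": [0,0,-0.1],"delta_rot": [0,0,0],"jaw": 2},
    {"offset": [0,0,-0.1],"delta_rot": [0,0,0],"jaw": 3},
    {"offset": [0,0,-0.1],"delta_rot": [0,0,0],"jaw": 4},
    {"offset": [0,0,-2],"delta_rot": [0,0,0],"jaw": 4.5},
    {"offset": [0,0,-5],"delta_rot": [0,0,0],"jaw": 4.5},
    {"offset": [0,0,-8],"delta_rot": [0,0,0],"jaw": 4.5}
  ]
}}

```text
time: 17.1
position: [0.6235, 0.1475, 0.2818]
tool_rot: [1.0, -0.014, -0.001, 0.0]
ft_force: [1.0, -0.5, 0.5]
grip_width: 0.0416
```

```bash
python3 - <<'E'
from h import *
st(); snap("side","s15",(140,90,360,290),2.9); st()
delta([.45,.23,.30],0)
E
```

```text
t 17.1 p [0.6235 0.1475 0.2818] yaw -1.6 z [-0.003 -0.    -1.   ] F [ 1.  -0.5  0.5] w 0.0416 q [0.06 0.49 1.32 0.   1.33 0.09]
t 17.15 p [0.6277 0.148  0.29  ] yaw -1.6 z [ 0.012  0.001 -1.   ] F [1.2 1.3 3.8] w 0.0432 q [0.06 0.49 1.31 0.   1.33 0.09]
  off [-17.98  -7.71  -1.2 ] rot [-0.1 -0.7 -1.6] q6 0.09
  off [-17.98  -7.71  -1.2 ] rot [-1.100e+00  1.000e-01  1.784e+02] q6 0.09
```

View pics/s15.png

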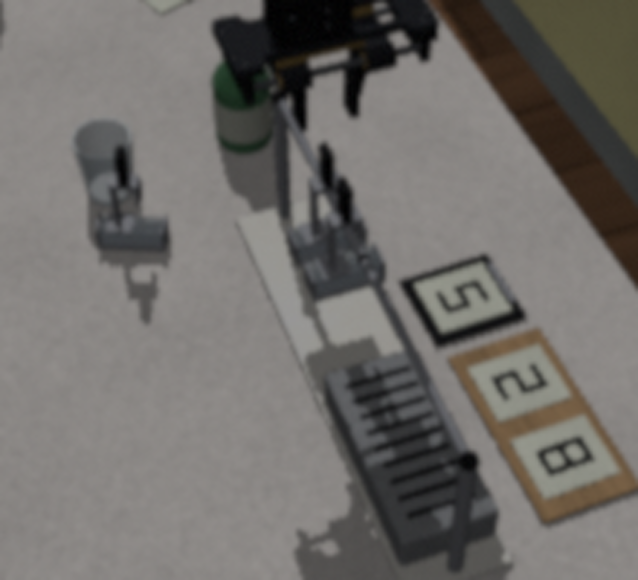

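Call:
{"api": "drive_tool", "payload": {
  "plan": [
    {"offset": [-3.5,-2.5,-0.5],"delta_rot": [0,0,0],"jaw": 4.5},
    {"offset": [-7,-5,-1],"delta_rot": [0,0,0],"jaw": 4.5},
    {"offset": [-10.5,-7.5,-1.2],"delta_rot": [0,0,0],"jaw": 4.5},
    {"offset": [-13.5,-10,-1.2],"delta_rot": [0,0,0],"jaw": 4.5},
    {"offset": [-16,-12,-1.2],"delta_rot": [0,0,0],"jaw": 4.5},
    {"offset": [-17,-12.5,-1.2],"delta_rot": [0,0,0],"jaw": 4.5},
    {"offset": [-17,-12.5,-1.2],"delta_rot": [0,0,0],"jaw": 4.5},
    {"offset": [-17,-12.5,-1.2],"delta_rot": [0,0,0],"jaw": 4.5}
  ]
}}

```text
time: 17.82
position: [0.4584, 0.2774, 0.2945]
tool_rot: [1.0, -0.013, 0.001, 0.0]
ft_force: [1.6, -0.3, -0.4]
grip_width: 0.0452
```

```bash
python3 - <<'E'
from h import *
st(); im=snap("wrist","w16",(100,60,340,260),3); st()
E
```

```text
t 17.82 p [0.4584 0.2774 0.2945] yaw -1.5 z [ 0.002 -0.    -1.   ] F [ 1.6 -0.3 -0.4] w 0.0452 q [ 0.34  0.32  1.57 -0.    1.25  0.36]
t 17.87 p [0.4592 0.2769 0.2944] yaw -1.6 z [ 0.002 -0.    -1.   ] F [ 0.7 -0.7  0.4] w 0.045 q [ 0.33  0.33  1.57 -0.    1.25  0.36]
```

View pics/w16.png

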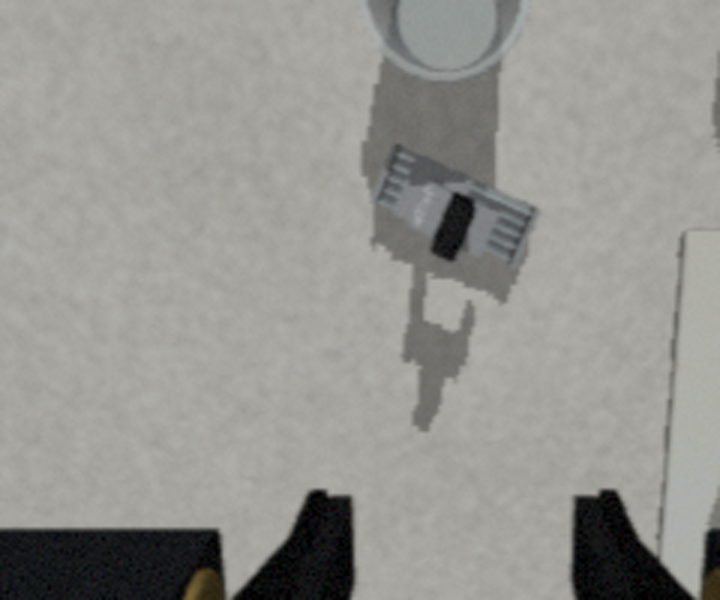

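```bash
python3 - <<'E'
from h import *
P=pose_of("wrist")
def c(x,y,z): return onplane(P,100+x/3,60+y/3,z)
q=[(378,200),(397,146),(538,210),(517,262)]
k=[c(*a,.03) for a in q]; e=[k[2]-k[1],k[3]-k[0]];
print(np.round(np.mean(k,0),4),[np.round(np.degrees(np.arctan2(v[1],v[0])),1) for v in e],[round(np.linalg.norm(v),3) for v in e],"tab",c(453,226,.12))
t=c(453,226,.12)
delta([t[0],t[1],.15],np.radians(-25.5))
E
```

```text
[0.4601 0.3267 0.03  ] [np.float64(-25.3), np.float64(-25.4)] [np.float64(0.074), np.float64(0.074)] tab [0.45816306 0.32528959 0.12      ]
  off [-0.27 -4.84 14.43] rot [-0.  -0.1 23.9] q6 0.36
  off [-0.27 -4.84 14.43] rot [   0.2   -0.  -156.1] q6 0.36
```

Call:
{"api": "drive_tool", "payload": {
  "plan": [
    {"offset": [-0.1,-1.5,2],"delta_rot": [0,0,7],"jaw": 4.5},
    {"offset": [-0.2,-3,5],"delta_rot": [0,0,14],"jaw": 4.5},
    {"offset": [-0.2,-4.5,8],"delta_rot": [0,0,20],"jaw": 4.5},
    {"offset": [-0.2,-4.8,11],"delta_rot": [0,0,24],"jaw": 4.5},
    {"offset": [-0.2,-4.8,13.5],"delta_rot": [0,0,24],"jaw": 4.5},
    {"offset": [-0.2,-4.8,14.4],"delta_rot": [0,0,24],"jaw": 4.5},
    {"offset": [-0.2,-4.8,14.4],"delta_rot": [0,0,24],"jaw": 4.5},
    {"offset": [-0.2,-4.8,14.4],"delta_rot": [0,0,24],"jaw": 4.5}
  ]
}}

```text
time: 18.53
position: [0.4587, 0.3247, 0.1502]
tool_rot: [0.975, -0.222, 0.0, -0.0]
ft_force: [-0.2, 0.0, 0.5]
grip_width: 0.0451
```

```bash
python3 - <<'E'
from h import *
st(); snap("wrist","w17"); st()
delta([.4585,.3255,.102],np.radians(-25.4))
E
```

```text
t 18.53 p [0.4587 0.3247 0.1502] yaw -25.7 z [ 0.001  0.    -1.   ] F [-0.2  0.   0.5] w 0.0451 q [ 0.42  0.54  1.66 -0.    0.94  0.87]
t 18.58 p [0.4591 0.3251 0.1512] yaw -25.7 z [ 0.002  0.001 -1.   ] F [ 0.8 -0.3 -0.2] w 0.0451 q [ 0.42  0.54  1.66 -0.    0.94  0.87]
  off [-0.07  0.    4.92] rot [-0.1 -0.1 -0.3] q6 0.87
  off [-0.07  0.    4.92] rot [ -0.2   0.2 179.7] q6 0.87
```

View pics/w17.png

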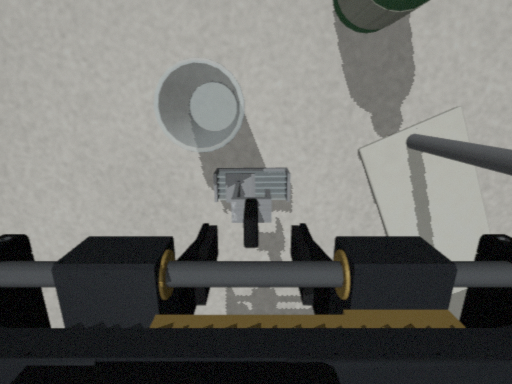

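Tab at (251,222) between fingers (208/300); beaker clear. Grip.

Call:
{"api": "drive_tool", "payload": {
  "plan": [
    {"offset": [-0.1,0,2],"delta_rot": [0,0,0],"jaw": 4.5},
    {"offset": [-0.1,0,4],"delta_rot": [0,0,0],"jaw": 4},
    {"offset": [-0.1,0,4.7],"delta_rot": [0,0,0],"jaw": 3},
    {"offset": [-0.1,0,4.7],"delta_rot": [0,0,0],"jaw": 2},
    {"offset": [-0.1,0,4.7],"delta_rot": [0,0,0],"jaw": 0.6},
    {"offset": [-0.1,0,4.7],"delta_rot": [0,0,0],"jaw": 0.6},
    {"offset": [-0.1,0,4.7],"delta_rot": [0,0,0],"jaw": 0.6},
    {"offset": [-0.1,0,4.7],"delta_rot": [0,0,0],"jaw": 0.6}
  ],
  "squeeze": 35
}}

```text
time: 19.25
position: [0.4569, 0.3261, 0.1042]
tool_rot: [0.975, -0.221, 0.001, -0.001]
ft_force: [-0.9, 0.2, 7.3]
grip_width: 0.0102
```

Call:
{"api": "drive_tool", "payload": {
  "plan": [
    {"offset": [0,0,0],"delta_rot": [0,0,0],"jaw": 0.6},
    {"offset": [0,0,0],"delta_rot": [0,0,0],"jaw": 0.6},
    {"offset": [0,0,0],"delta_rot": [0,0,0],"jaw": 0.6},
    {"offset": [0,0,-1],"delta_rot": [0,0,0],"jaw": 0.6},
    {"offset": [0,0,-3.5],"delta_rot": [0,0,0],"jaw": 0.6},
    {"offset": [0,0,-7],"delta_rot": [0,0,0],"jaw": 0.6},
    {"offset": [0,0,-10.5],"delta_rot": [0,0,0],"jaw": 0.6},
    {"offset": [0,0,-13.4],"delta_rot": [0,0,0],"jaw": 0.6}
  ]
}}

```text
time: 19.92
position: [0.456, 0.3258, 0.2394]
tool_rot: [0.975, -0.221, 0.0, -0.0]
ft_force: [0.9, 0.8, -1.7]
grip_width: 0.0096
```

```bash
python3 - <<'E'
from h import *
st(); 
hang(.155,-.10,.034,.1045)
hang(.155,0,.034,.1045)
E
```

```text
t 19.92 p [0.456  0.3258 0.2394] yaw -25.6 z [ 0.001  0.    -1.   ] F [ 0.9  0.8 -1.7] w 0.0096 q [0.42 0.42 1.58 0.   1.14 0.87]
[0.523 0.206 0.237]
  off [11.26  7.92  0.29] rot [ -0.  -0. -24.] q6 0.87
  off [11.26  7.92  0.29] rot [ -0.   0. 156.] q6 0.87
[0.623 0.203 0.237]
  off [20.39  3.86  0.3 ] rot [ -0.  -0. -24.] q6 0.87
  off [20.39  3.86  0.3 ] rot [ -0.   0. 156.] q6 0.87
```

Call:
{"api": "drive_tool", "payload": {
  "plan": [
    {"offset": [1,0.8,0],"delta_rot": [0,0,-4],"jaw": 0.6},
    {"offset": [3,2.2,0],"delta_rot": [0,0,-9],"jaw": 0.6},
    {"offset": [5.5,4,0.1],"delta_rot": [0,0,-14],"jaw": 0.6},
    {"offset": [8,5.8,0.1],"delta_rot": [0,0,-19],"jaw": 0.6},
    {"offset": [10.3,7.2,0.1],"delta_rot": [0,0,-23],"jaw": 0.6},
    {"offset": [11.2,7.9,0.1],"delta_rot": [0,0,-24],"jaw": 0.6},
    {"offset": [11.2,7.9,0.1],"delta_rot": [0,0,-24],"jaw": 0.6},
    {"offset": [11.2,7.9,0.1],"delta_rot": [0,0,-24],"jaw": 0.6}
  ]
}}

```text
time: 20.58
position: [0.5226, 0.2058, 0.236]
tool_rot: [1.0, -0.015, -0.001, -0.0]
ft_force: [-0.4, 1.3, -0.7]
grip_width: 0.0098
```

```bash
python3 - <<'E'
from h import *
st(); snap("side","s18",(140,90,360,290),2.9)
hang(.155,0,.034,.1045)
E
```

```text
t 20.58 p [0.5226 0.2058 0.236 ] yaw -1.7 z [-0.001  0.    -1.   ] F [-0.4  1.3 -0.7] w 0.0098 q [0.18 0.43 1.58 0.   1.14 0.21]
[0.623 0.203 0.237]
  off [10.12  0.06 -0.06] rot [-0.   0.1 -0.1] q6 0.21
  off [10.12  0.06 -0.06] rot [1.000e-01 0.000e+00 1.799e+02] q6 0.21
```

View pics/s18.png

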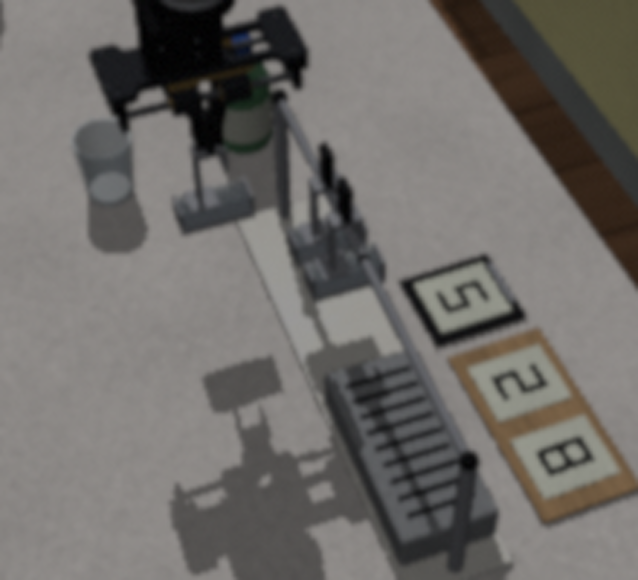

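Call:
{"api": "drive_tool", "payload": {
  "plan": [
    {"offset": [1.5,0,-0.1],"delta_rot": [0,0,0],"jaw": 0.6},
    {"offset": [3,0,-0.1],"delta_rot": [0,0,0],"jaw": 0.6},
    {"offset": [5,0,-0.1],"delta_rot": [0,0,0],"jaw": 0.6},
    {"offset": [7,0,-0.1],"delta_rot": [0,0,0],"jaw": 0.6},
    {"offset": [9,0,-0.1],"delta_rot": [0,0,0],"jaw": 0.6},
    {"offset": [10.1,0,-0.1],"delta_rot": [0,0,0],"jaw": 0.6},
    {"offset": [10.1,0,-0.1],"delta_rot": [0,0,0],"jaw": 0.6},
    {"offset": [10.1,0,-0.1],"delta_rot": [0,0,0],"jaw": 0.6}
  ]
}}

```text
time: 21.3
position: [0.6228, 0.2046, 0.2366]
tool_rot: [1.0, -0.013, -0.001, -0.0]
ft_force: [0.1, 0.0, -1.2]
grip_width: 0.0097
```

```bash
python3 - <<'E'
from h import *
st(); snap("wrist","w19")
hang(.155,0,.0,.1045)
E
```

```text
t 21.3 p [0.6228 0.2046 0.2366] yaw -1.5 z [-0.002  0.    -1.   ] F [ 0.1  0.  -1.2] w 0.0097 q [0.15 0.56 1.33 0.   1.25 0.17]
[0.623 0.203 0.202]
  off [0.12 0.15 3.41] rot [0.  0.2 0.1] q6 0.17
  off [0.12 0.15 3.41] rot [  -0.2    0.  -179.9] q6 0.17
```

View pics/w19.png

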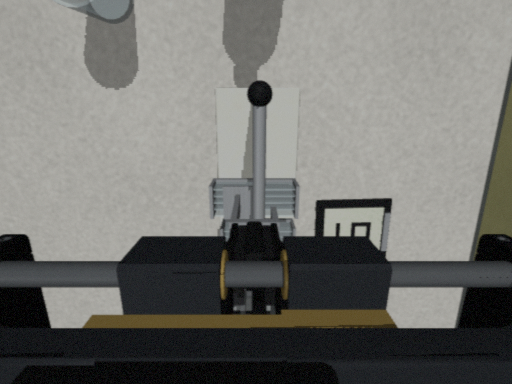

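Call:
{"api": "drive_tool", "payload": {
  "plan": [
    {"offset": [0.2,0,0.6],"delta_rot": [0,0,0],"jaw": 0.6},
    {"offset": [0.2,0,1.3],"delta_rot": [0,0,0],"jaw": 0.6},
    {"offset": [0.2,0,2],"delta_rot": [0,0,0],"jaw": 0.6},
    {"offset": [0.2,0,2.7],"delta_rot": [0,0,0],"jaw": 0.6},
    {"offset": [0.2,0,3.2],"delta_rot": [0,0,0],"jaw": 0.6},
    {"offset": [0.2,0,3.4],"delta_rot": [0,0,0],"jaw": 0.6},
    {"offset": [0.2,0,3.5],"delta_rot": [0,0,0],"jaw": 0.6},
    {"offset": [0.2,0,3.6],"delta_rot": [0,0,0],"jaw": 0.6}
  ]
}}

```text
time: 22.02
position: [0.6252, 0.2032, 0.2021]
tool_rot: [1.0, -0.014, -0.001, 0.0]
ft_force: [-4.6, -0.5, 8.6]
grip_width: 0.0096
```

Call:
{"api": "drive_tool", "payload": {
  "plan": [
    {"offset": [-0.1,0,-0.1],"delta_rot": [0,0,0],"jaw": 0.6},
    {"offset": [-0.1,0,-0.1],"delta_rot": [0,0,0],"jaw": 1.3},
    {"offset": [-0.1,0,-0.1],"delta_rot": [0,0,0],"jaw": 2},
    {"offset": [-0.1,0,-0.1],"delta_rot": [0,0,0],"jaw": 3},
    {"offset": [-0.1,0,-0.1],"delta_rot": [0,0,0],"jaw": 4},
    {"offset": [-0.1,0,-2],"delta_rot": [0,0,0],"jaw": 4.5},
    {"offset": [-0.1,0,-5],"delta_rot": [0,0,0],"jaw": 4.5},
    {"offset": [-0.1,0,-7],"delta_rot": [0,0,0],"jaw": 4.5}
  ]
}}

```text
time: 22.68
position: [0.6256, 0.2034, 0.2726]
tool_rot: [1.0, -0.014, 0.001, -0.0]
ft_force: [0.8, -0.1, 0.8]
grip_width: 0.0423
```

```bash
python3 - <<'E'
from h import *
st(); snap("side","s20",(200,90,360,230),4); st()
S=pose_of("side")
for y in (.099,.148,.2035): print(proj(S,m+MY*(y-.048)))
delta([.6225,.0990,.28],myaw)
E
```

```text
t 22.68 p [0.6256 0.2034 0.2726] yaw -1.6 z [ 0.001  0.    -1.   ] F [ 0.8 -0.1  0.8] w 0.0423 q [0.14 0.53 1.29 0.   1.33 0.17]
t 22.73 p [0.6281 0.2039 0.2775] yaw -1.6 z [ 0.01   0.002 -1.   ] F [0.3 1.2 2.4] w 0.0436 q [0.14 0.52 1.28 0.   1.33 0.17]
[257.34398747 165.39218971]
[251.3062328  153.80827838]
[244.77118421 141.27026921]
  off [-0.27 10.5  -0.27] rot [-0.1 -0.6  0. ] q6 0.17
  off [-0.27 10.5  -0.27] rot [   0.9   -0.2 -180. ] q6 0.17
```

View pics/s20.png

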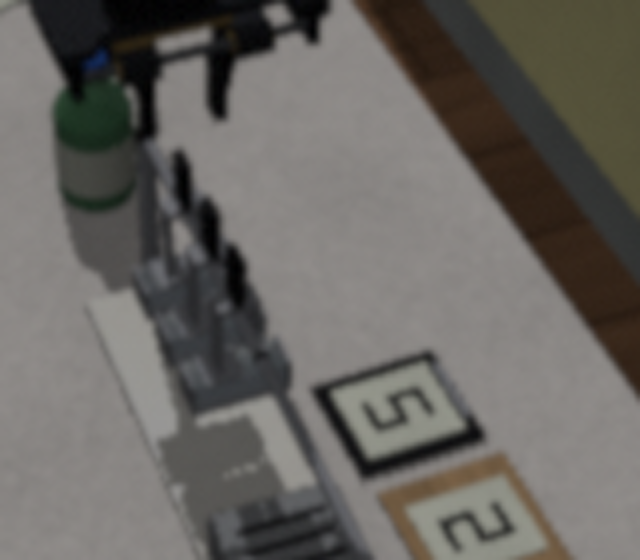

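Call:
{"api": "drive_tool", "payload": {
  "plan": [
    {"offset": [-0.1,2,-0.5],"delta_rot": [0,0,0],"jaw": 4.5},
    {"offset": [-0.2,4,-0.5],"delta_rot": [0,0,0],"jaw": 4.5},
    {"offset": [-0.3,6.5,-0.3],"delta_rot": [0,0,0],"jaw": 4.5},
    {"offset": [-0.4,9,0.5],"delta_rot": [0,0,0],"jaw": 4.5},
    {"offset": [-0.4,10.5,1.8],"delta_rot": [0,0,0],"jaw": 4.5},
    {"offset": [-0.4,10.5,2.5],"delta_rot": [0,0,0],"jaw": 4.5},
    {"offset": [-0.4,10.5,2.5],"delta_rot": [0,0,0],"jaw": 4.5},
    {"offset": [-0.4,10.5,2.5],"delta_rot": [0,0,0],"jaw": 4.5}
  ]
}}

```text
time: 23.4
position: [0.6179, 0.0992, 0.2455]
tool_rot: [1.0, -0.014, -0.001, -0.0]
ft_force: [-0.0, -0.2, -0.1]
grip_width: 0.0447
```

```bash
python3 - <<'E'
from h import *
st(); snap("wrist","w21"); st()
delta([.6225,.0990,.2],myaw)
E
```

```text
t 23.4 p [0.6179 0.0992 0.2455] yaw -1.6 z [-0.001  0.001 -1.   ] F [-0.  -0.2 -0.1] w 0.0447 q [-0.02  0.51  1.4   0.    1.23  0.01]
t 23.45 p [0.6183 0.0995 0.2462] yaw -1.5 z [ 0.     0.001 -1.   ] F [-0.8  0.4  0.3] w 0.0451 q [-0.02  0.5   1.4   0.    1.23  0.01]
  off [0.42 0.04 4.62] rot [-0.  -0.   0.1] q6 0.01
  off [0.42 0.04 4.62] rot [ 0.000e+00 -1.000e-01 -1.799e+02] q6 0.01
```

View pics/w21.png

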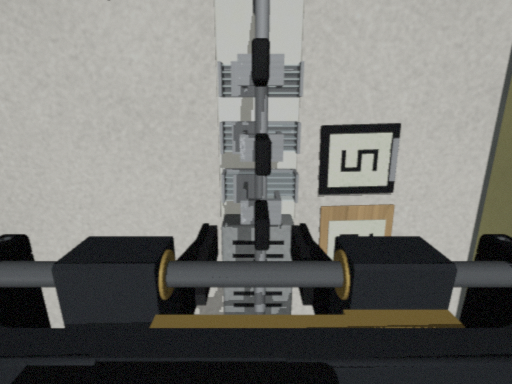

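Call:
{"api": "drive_tool", "payload": {
  "plan": [
    {"offset": [0.4,0,1.5],"delta_rot": [0,0,0],"jaw": 4.5},
    {"offset": [0.4,0,3],"delta_rot": [0,0,0],"jaw": 4.5},
    {"offset": [0.4,0,4.3],"delta_rot": [0,0,0],"jaw": 4},
    {"offset": [0.4,0,4.3],"delta_rot": [0,0,0],"jaw": 3},
    {"offset": [0.4,0,4.3],"delta_rot": [0,0,0],"jaw": 2},
    {"offset": [0.4,0,4.3],"delta_rot": [0,0,0],"jaw": 0.6},
    {"offset": [0.4,0,4.3],"delta_rot": [0,0,0],"jaw": 0.6},
    {"offset": [0.4,0,4.3],"delta_rot": [0,0,0],"jaw": 0.6}
  ],
  "squeeze": 20
}}

```text
time: 24.12
position: [0.6228, 0.0986, 0.2043]
tool_rot: [1.0, -0.014, 0.001, -0.0]
ft_force: [0.5, 0.2, 0.1]
grip_width: 0.0147
```

```bash
python3 - <<'E'
from h import *
st()
p=m+MY*(-.16); p[2]=.203; print(p); delta(p,myaw)
E
```

```text
t 24.12 p [0.6228 0.0986 0.2043] yaw -1.6 z [ 0.002 -0.    -1.   ] F [0.5 0.2 0.1] w 0.0147 q [-0.02  0.55  1.44  0.    1.15  0.01]
[ 0.61453254 -0.11193762  0.203     ]
  off [-0.25 21.07  0.13] rot [-0.  -0.1  0. ] q6 0.01
  off [-0.25 21.07  0.13] rot [   0.2   -0.  -180. ] q6 0.01
```

Call:
{"api": "drive_tool", "payload": {
  "plan": [
    {"offset": [0,0,0],"delta_rot": [0,0,0],"jaw": 0.6},
    {"offset": [0,0,0],"delta_rot": [0,0,0],"jaw": 0.6},
    {"offset": [0,0.6,-0.05],"delta_rot": [0,0,0],"jaw": 0.6},
    {"offset": [0,1.8,-0.05],"delta_rot": [0,0,0],"jaw": 0.6},
    {"offset": [0,3.4,-0.05],"delta_rot": [0,0,0],"jaw": 0.6},
    {"offset": [0,5.2,-0.05],"delta_rot": [0,0,0],"jaw": 0.6},
    {"offset": [0,7,-0.05],"delta_rot": [0,0,0],"jaw": 0.6},
    {"offset": [0,9,-0.05],"delta_rot": [0,0,0],"jaw": 0.6}
  ]
}}

```text
time: 24.78
position: [0.6195, 0.0075, 0.204]
tool_rot: [1.0, -0.014, 0.0, -0.001]
ft_force: [1.0, 2.4, 1.9]
grip_width: 0.01
```

Call:
{"api": "drive_tool", "payload": {
  "plan": [
    {"offset": [0,2,0],"delta_rot": [0,0,0],"jaw": 0.6},
    {"offset": [0,4,0],"delta_rot": [0,0,0],"jaw": 0.6},
    {"offset": [0,6,0],"delta_rot": [0,0,0],"jaw": 0.6},
    {"offset": [0,8,0],"delta_rot": [0,0,0],"jaw": 0.6},
    {"offset": [0,10,0],"delta_rot": [0,0,0],"jaw": 0.6},
    {"offset": [0,11.3,0],"delta_rot": [0,0,0],"jaw": 0.6},
    {"offset": [0,11.8,0],"delta_rot": [0,0,0],"jaw": 0.6},
    {"offset": [0,11.8,0],"delta_rot": [0,0,0],"jaw": 0.6}
  ]
}}

```text
time: 25.45
position: [0.6163, -0.1121, 0.2041]
tool_rot: [1.0, -0.015, 0.0, 0.001]
ft_force: [-1.0, -2.8, 3.5]
grip_width: 0.0096
```

```bash
python3 - <<'E'
from h import *
st(); snap("side","s22",(200,90,360,280),3.1); snap("wrist","w22");st()
E
```

```text
t 25.45 p [ 0.6163 -0.1121  0.2041] yaw -1.7 z [ 0.    -0.003 -1.   ] F [-1.  -2.8  3.5] w 0.0096 q [-0.36  0.55  1.45 -0.    1.14 -0.33]
t 25.55 p [ 0.6164 -0.1109  0.204 ] yaw -1.6 z [ 0.001 -0.003 -1.   ] F [-0.6 -2.4  3.6] w 0.0097 q [-0.35  0.55  1.45 -0.    1.14 -0.33]
```

View pics/s22.png

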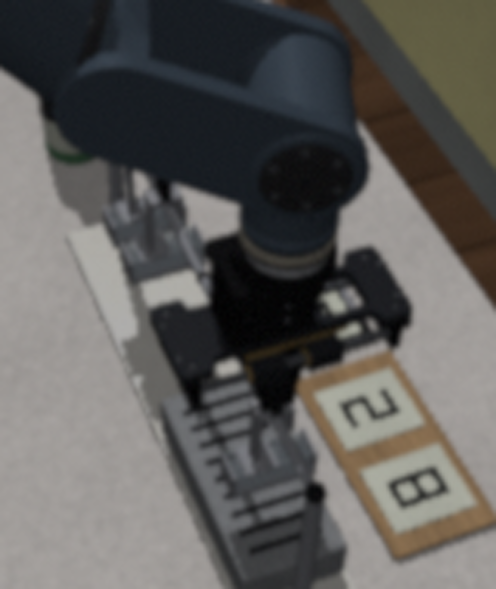

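View pics/w22.png

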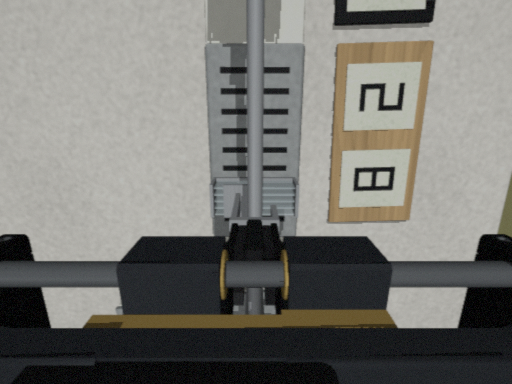

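Call:
{"api": "drive_tool", "payload": {
  "plan": [
    {"offset": [0,0,0],"delta_rot": [0,0,0],"jaw": 1},
    {"offset": [0,0,0],"delta_rot": [0,0,0],"jaw": 1.5},
    {"offset": [0,0,0],"delta_rot": [0,0,0],"jaw": 2.2},
    {"offset": [0,0,0],"delta_rot": [0,0,0],"jaw": 3.2},
    {"offset": [0,0,0],"delta_rot": [0,0,0],"jaw": 4.2},
    {"offset": [0,0,-2],"delta_rot": [0,0,0],"jaw": 4.5},
    {"offset": [0,0,-5],"delta_rot": [0,0,0],"jaw": 4.5},
    {"offset": [0,0,-7],"delta_rot": [0,0,0],"jaw": 4.5}
  ]
}}

```text
time: 26.22
position: [0.6166, -0.1091, 0.2749]
tool_rot: [1.0, -0.014, 0.0, -0.0]
ft_force: [0.2, 0.2, 1.5]
grip_width: 0.0424
```

```bash
python3 - <<'E'
from h import *
snap("wrist","w23");st(); delta([.6225,.148,.252],myaw)
E
```

```text
t 26.27 p [ 0.619  -0.1099  0.2795] yaw -1.6 z [ 0.009 -0.003 -1.   ] F [ 0.9 -0.5  2.7] w 0.0435 q [-0.35  0.47  1.36  0.    1.3  -0.33]
  off [ -0.37 -25.8    2.68] rot [ 0.1 -0.5  0. ] q6 -0.33
  off [ -0.37 -25.8    2.68] rot [   0.8    0.2 -180. ] q6 -0.33
```

View pics/w23.png

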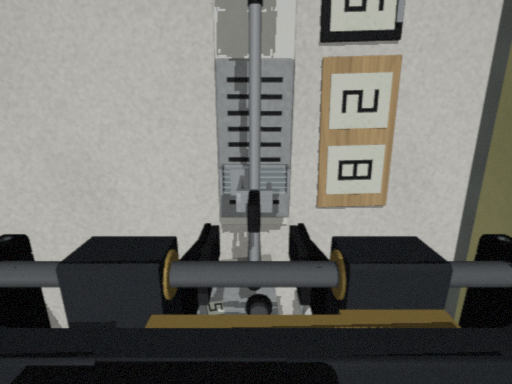

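Call:
{"api": "drive_tool", "payload": {
  "plan": [
    {"offset": [0,-2.5,-0.5],"delta_rot": [0,0,0],"jaw": 4.5},
    {"offset": [0,-6,-0.5],"delta_rot": [0,0,0],"jaw": 4.5},
    {"offset": [0,-10,-0.3],"delta_rot": [0,0,0],"jaw": 4.5},
    {"offset": [0,-14,0],"delta_rot": [0,0,0],"jaw": 4.5},
    {"offset": [0,-18,0.5],"delta_rot": [0,0,0],"jaw": 4.5},
    {"offset": [0,-22,1.2],"delta_rot": [0,0,0],"jaw": 4.5},
    {"offset": [0,-25,2],"delta_rot": [0,0,0],"jaw": 4.5},
    {"offset": [0,-25.8,2.2],"delta_rot": [0,0,0],"jaw": 4.5}
  ]
}}

```text
time: 26.93
position: [0.6216, 0.1538, 0.2496]
tool_rot: [1.0, -0.011, -0.002, -0.001]
ft_force: [0.4, -0.0, -0.4]
grip_width: 0.0449
```

```bash
python3 - <<'E'
from h import *
snap("wrist","w24");snap("top","t24",(80,100,380,300),2.6);st(); delta([.6235,.148,.2035],myaw)
E
```

```text
t 27.03 p [0.6224 0.1504 0.2503] yaw -1.4 z [-0.002 -0.    -1.   ] F [-0.6 -0.7  0. ] w 0.0451 q [ 0.06  0.52  1.36 -0.    1.26  0.09]
  off [0.12 0.24 4.68] rot [0.  0.1 0.2] q6 0.09
  off [0.12 0.24 4.68] rot [  -0.2    0.  -179.8] q6 0.09
```

View pics/w24.png

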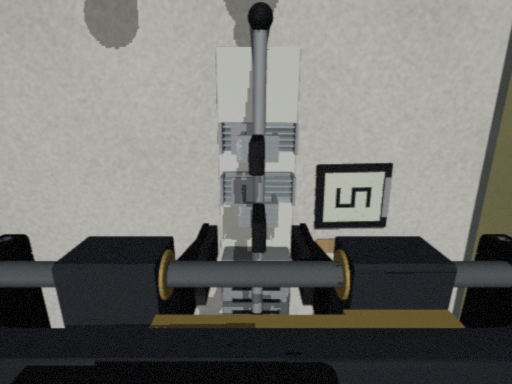

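Call:
{"api": "drive_tool", "payload": {
  "plan": [
    {"offset": [0.2,0.2,1.5],"delta_rot": [0,0,0],"jaw": 4.5},
    {"offset": [0.2,0.2,3],"delta_rot": [0,0,0],"jaw": 4.5},
    {"offset": [0.2,0.2,4.6],"delta_rot": [0,0,0],"jaw": 4},
    {"offset": [0.2,0.2,4.6],"delta_rot": [0,0,0],"jaw": 3},
    {"offset": [0.2,0.2,4.6],"delta_rot": [0,0,0],"jaw": 2},
    {"offset": [0.2,0.2,4.6],"delta_rot": [0,0,0],"jaw": 0.6},
    {"offset": [0.2,0.2,4.6],"delta_rot": [0,0,0],"jaw": 0.6},
    {"offset": [0.2,0.2,4.6],"delta_rot": [0,0,0],"jaw": 0.6}
  ]
}}

```text
time: 27.7
position: [0.6262, 0.1459, 0.2069]
tool_rot: [1.0, -0.014, 0.001, -0.0]
ft_force: [-0.3, -0.5, -0.2]
grip_width: 0.0145
```

Call:
{"api": "drive_tool", "payload": {
  "plan": [
    {"offset": [0,0,0],"delta_rot": [0,0,0],"jaw": 0.6},
    {"offset": [0,0,0],"delta_rot": [0,0,0],"jaw": 0.6},
    {"offset": [0,0.6,-0.05],"delta_rot": [0,0,0],"jaw": 0.6},
    {"offset": [0,1.8,-0.05],"delta_rot": [0,0,0],"jaw": 0.6},
    {"offset": [0,3.4,-0.05],"delta_rot": [0,0,0],"jaw": 0.6},
    {"offset": [0,5.2,-0.05],"delta_rot": [0,0,0],"jaw": 0.6},
    {"offset": [0,7,-0.05],"delta_rot": [0,0,0],"jaw": 0.6},
    {"offset": [0,9,-0.05],"delta_rot": [0,0,0],"jaw": 0.6}
  ]
}}

```text
time: 28.37
position: [0.6232, 0.0556, 0.2066]
tool_rot: [1.0, -0.014, 0.001, -0.001]
ft_force: [0.5, 1.7, 1.9]
grip_width: 0.0102
```

```bash
python3 - <<'E'
from h import *
st(); p=m+MY*(-.108); p[2]=get_obs()["position"][2]; print(p); delta(p,myaw)
E
```

```text
t 28.37 p [0.6232 0.0556 0.2066] yaw -1.6 z [ 0.002  0.001 -1.   ] F [0.5 1.7 1.9] w 0.0102 q [-0.09  0.55  1.45  0.    1.15 -0.06]
[ 0.61598446 -0.05995789  0.206585  ]
  off [-4.100e-01  1.158e+01 -1.000e-02] rot [-0.1 -0.1  0. ] q6 -0.06
  off [-4.100e-01  1.158e+01 -1.000e-02] rot [ 1.0e-01 -1.0e-01 -1.8e+02] q6 -0.06
```

Call:
{"api": "drive_tool", "payload": {
  "plan": [
    {"offset": [0,2,0],"delta_rot": [0,0,0],"jaw": 0.6},
    {"offset": [-0.1,4,0],"delta_rot": [0,0,0],"jaw": 0.6},
    {"offset": [-0.1,6,0],"delta_rot": [0,0,0],"jaw": 0.6},
    {"offset": [-0.2,8,0],"delta_rot": [0,0,0],"jaw": 0.6},
    {"offset": [-0.2,10,0],"delta_rot": [0,0,0],"jaw": 0.6},
    {"offset": [-0.2,11,0],"delta_rot": [0,0,0],"jaw": 0.6},
    {"offset": [-0.2,11.4,0],"delta_rot": [0,0,0],"jaw": 0.6},
    {"offset": [-0.2,11.4,0],"delta_rot": [0,0,0],"jaw": 0.6}
  ]
}}

```text
time: 29.03
position: [0.618, -0.0595, 0.2066]
tool_rot: [1.0, -0.014, 0.001, 0.001]
ft_force: [-1.4, -2.8, 2.6]
grip_width: 0.01
```

Call:
{"api": "drive_tool", "payload": {
  "plan": [
    {"offset": [0,0,0],"delta_rot": [0,0,0],"jaw": 1},
    {"offset": [0,0,0],"delta_rot": [0,0,0],"jaw": 1.5},
    {"offset": [0,0,0],"delta_rot": [0,0,0],"jaw": 2.2},
    {"offset": [0,0,0],"delta_rot": [0,0,0],"jaw": 3.2},
    {"offset": [0,0,0],"delta_rot": [0,0,0],"jaw": 4.2},
    {"offset": [0,0,-2],"delta_rot": [0,0,0],"jaw": 4.5},
    {"offset": [0,0,-5],"delta_rot": [0,0,0],"jaw": 4.5},
    {"offset": [0,0,-7],"delta_rot": [0,0,0],"jaw": 4.5}
  ]
}}

```text
time: 29.7
position: [0.6181, -0.0571, 0.2774]
tool_rot: [1.0, -0.014, 0.0, -0.0]
ft_force: [1.1, -0.4, 0.4]
grip_width: 0.0427
```

```bash
python3 - <<'E'
from h import *
snap("wrist","w25");snap("side","s25",(200,90,360,280),3.1);st(); delta([.6245,.2035,.252],myaw)
E
```

```text
t 29.8 p [ 0.6202 -0.0577  0.2801] yaw -1.6 z [ 0.008 -0.002 -1.   ] F [-0.1  0.1 -0.9] w 0.0444 q [-0.27  0.46  1.38  0.    1.29 -0.24]
  off [ -0.3  -26.13   2.76] rot [ 0.1 -0.5  0. ] q6 -0.24
  off [ -0.3  -26.13   2.76] rot [   0.7    0.2 -180. ] q6 -0.24
```

View pics/w25.png

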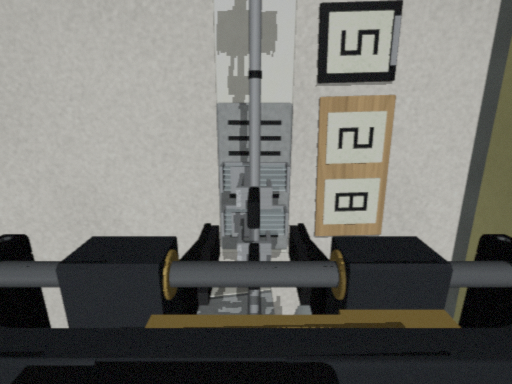

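View pics/s25.png

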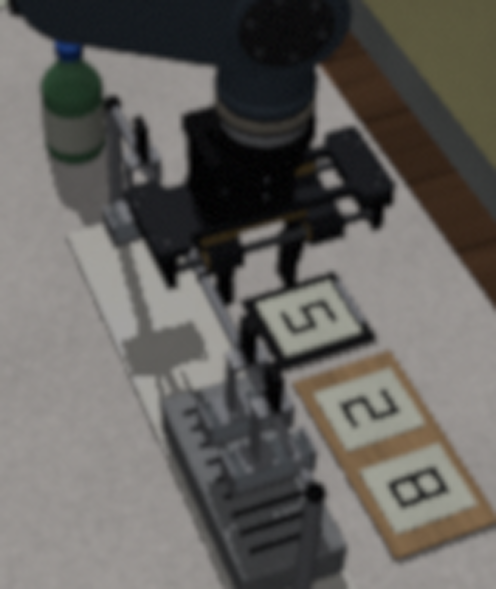

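Call:
{"api": "drive_tool", "payload": {
  "plan": [
    {"offset": [0,-2.5,-0.3],"delta_rot": [0,0,0],"jaw": 4.5},
    {"offset": [0,-6,-0.3],"delta_rot": [0,0,0],"jaw": 4.5},
    {"offset": [0,-10,-0.3],"delta_rot": [0,0,0],"jaw": 4.5},
    {"offset": [0,-14,0],"delta_rot": [0,0,0],"jaw": 4.5},
    {"offset": [0,-18,0.5],"delta_rot": [0,0,0],"jaw": 4.5},
    {"offset": [0,-22,1.2],"delta_rot": [0,0,0],"jaw": 4.5},
    {"offset": [0,-25.3,2],"delta_rot": [0,0,0],"jaw": 4.5},
    {"offset": [0,-26.2,2.2],"delta_rot": [0,0,0],"jaw": 4.5}
  ]
}}

```text
time: 30.47
position: [0.6226, 0.2098, 0.251]
tool_rot: [1.0, -0.011, -0.002, -0.001]
ft_force: [-0.6, 0.3, -0.9]
grip_width: 0.0449
```

```bash
python3 - <<'E'
from h import *
c=calibration("wrist");T=np.eye(4);y=np.radians(-1.6)
X=np.array([np.cos(y),np.sin(y),0]);Z=np.array([0,0,-1.]);T[:3,:3]=np.stack([X,np.cross(Z,X),Z],1);T[:3,3]=[.6185,-.0572,.2776]
print("ring",onplane((c["K"],T@c["tool_from_camera"]),255,74,.192))
snap("wrist","w26");st(); delta([.6250,.2035,.2035],myaw)
E
```

```text
ring [0.62279065 0.04812371 0.192     ]
t 30.52 p [0.6228 0.2091 0.251 ] yaw -1.3 z [-0.005  0.001 -1.   ] F [-0.6  0.4 -0.4] w 0.0449 q [0.15 0.55 1.31 0.   1.29 0.18]
  off [0.26 0.56 4.75] rot [-0.1  0.3  0.3] q6 0.18
  off [0.26 0.56 4.75] rot [-4.000e-01 -1.000e-01 -1.797e+02] q6 0.18
```

View pics/w26.png

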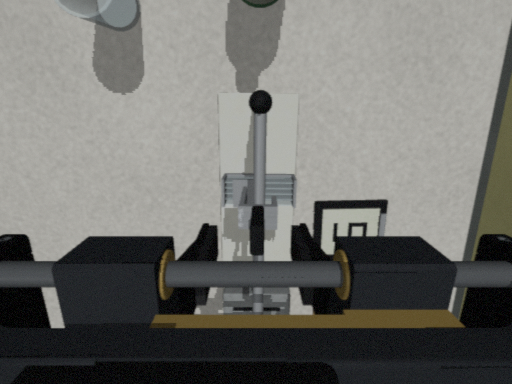

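Call:
{"api": "drive_tool", "payload": {
  "plan": [
    {"offset": [0.1,0.1,1.5],"delta_rot": [0,0,0],"jaw": 4.5},
    {"offset": [0.1,0.1,3],"delta_rot": [0,0,0],"jaw": 4.5},
    {"offset": [0.1,0.1,4.6],"delta_rot": [0,0,0],"jaw": 4},
    {"offset": [0.1,0.1,4.6],"delta_rot": [0,0,0],"jaw": 3},
    {"offset": [0.1,0.1,4.6],"delta_rot": [0,0,0],"jaw": 2},
    {"offset": [0.1,0.1,4.6],"delta_rot": [0,0,0],"jaw": 0.6},
    {"offset": [0.1,0.1,4.6],"delta_rot": [0,0,0],"jaw": 0.6},
    {"offset": [0.1,0.1,4.6],"delta_rot": [0,0,0],"jaw": 0.6}
  ]
}}

```text
time: 31.18
position: [0.6268, 0.203, 0.2094]
tool_rot: [1.0, -0.014, 0.001, -0.0]
ft_force: [-0.8, 0.3, -0.4]
grip_width: 0.0144
```

Call:
{"api": "drive_tool", "payload": {
  "plan": [
    {"offset": [0,0,0],"delta_rot": [0,0,0],"jaw": 0.6},
    {"offset": [0,0,0],"delta_rot": [0,0,0],"jaw": 0.6},
    {"offset": [0,0.6,-0.05],"delta_rot": [0,0,0],"jaw": 0.6},
    {"offset": [0,1.8,-0.05],"delta_rot": [0,0,0],"jaw": 0.6},
    {"offset": [0,3.4,-0.05],"delta_rot": [0,0,0],"jaw": 0.6},
    {"offset": [0,5.2,-0.05],"delta_rot": [0,0,0],"jaw": 0.6},
    {"offset": [0,7,-0.05],"delta_rot": [0,0,0],"jaw": 0.6},
    {"offset": [0,9,-0.05],"delta_rot": [0,0,0],"jaw": 0.6}
  ]
}}

```text
time: 31.85
position: [0.6235, 0.1117, 0.209]
tool_rot: [1.0, -0.014, 0.0, -0.0]
ft_force: [0.4, 2.0, 1.4]
grip_width: 0.0098
```

```bash
python3 - <<'E'
from h import *
st(); p=m+MY*(-.055); p[2]=get_obs()["position"][2]; print(p); delta(p,myaw)
E
```

```text
t 31.85 p [0.6235 0.1117 0.209 ] yaw -1.6 z [ 0.001  0.    -1.   ] F [0.4 2.  1.4] w 0.0098 q [0.   0.55 1.43 0.   1.16 0.03]
[ 0.61746431 -0.00697856  0.20898317]
  off [-2.700e-01  1.188e+01 -1.000e-02] rot [-0. -0. -0.] q6 0.03
  off [-2.700e-01  1.188e+01 -1.000e-02] rot [-1.0e-01  0.0e+00  1.8e+02] q6 0.03
```

Call:
{"api": "drive_tool", "payload": {
  "plan": [
    {"offset": [0,2,0],"delta_rot": [0,0,0],"jaw": 0.6},
    {"offset": [-0.1,4,0],"delta_rot": [0,0,0],"jaw": 0.6},
    {"offset": [-0.1,6,0],"delta_rot": [0,0,0],"jaw": 0.6},
    {"offset": [-0.1,8,0],"delta_rot": [0,0,0],"jaw": 0.6},
    {"offset": [-0.1,10,0],"delta_rot": [0,0,0],"jaw": 0.6},
    {"offset": [-0.1,11,0],"delta_rot": [0,0,0],"jaw": 0.6},
    {"offset": [-0.1,11.7,0],"delta_rot": [0,0,0],"jaw": 0.6},
    {"offset": [-0.1,11.7,0],"delta_rot": [0,0,0],"jaw": 0.6}
  ]
}}

```text
time: 32.52
position: [0.6192, -0.0063, 0.209]
tool_rot: [1.0, -0.015, 0.0, 0.001]
ft_force: [-1.1, -2.8, 3.1]
grip_width: 0.01
```

Call:
{"api": "drive_tool", "payload": {
  "plan": [
    {"offset": [0,0,0],"delta_rot": [0,0,0],"jaw": 1},
    {"offset": [0,0,0],"delta_rot": [0,0,0],"jaw": 1.5},
    {"offset": [0,0,0],"delta_rot": [0,0,0],"jaw": 2.2},
    {"offset": [0,0,0],"delta_rot": [0,0,0],"jaw": 3.2},
    {"offset": [0,0,0],"delta_rot": [0,0,0],"jaw": 4.2},
    {"offset": [0,0,-2],"delta_rot": [0,0,0],"jaw": 4.5},
    {"offset": [0,0,-5],"delta_rot": [0,0,0],"jaw": 4.5},
    {"offset": [0,0,-8],"delta_rot": [0,0,0],"jaw": 4.5}
  ]
}}

```text
time: 33.18
position: [0.6183, -0.0028, 0.288]
tool_rot: [1.0, -0.013, -0.002, -0.0]
ft_force: [1.6, 0.4, 0.2]
grip_width: 0.0429
```

```bash
python3 - <<'E'
from h import *
snap("wrist","w27");snap("side","s27",(200,90,360,280),3.1);st(); delta([.50,-.10,.31],myaw)
E
```

```text
t 33.28 p [ 0.6225 -0.0035  0.2942] yaw -1.5 z [ 0.011 -0.002 -1.   ] F [ 0.2 -0.1  0.9] w 0.0442 q [-0.19  0.45  1.36  0.    1.32 -0.16]
  off [-11.97   9.98  -1.7 ] rot [ 0.1 -0.6  0.1] q6 -0.16
  off [-11.97   9.98  -1.7 ] rot [ 1.000e+00  1.000e-01 -1.799e+02] q6 -0.16
```

View pics/w27.png

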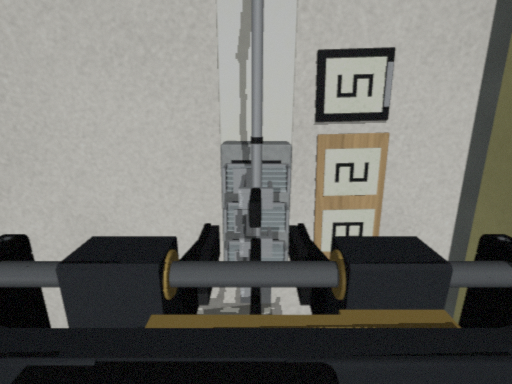

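View pics/s27.png

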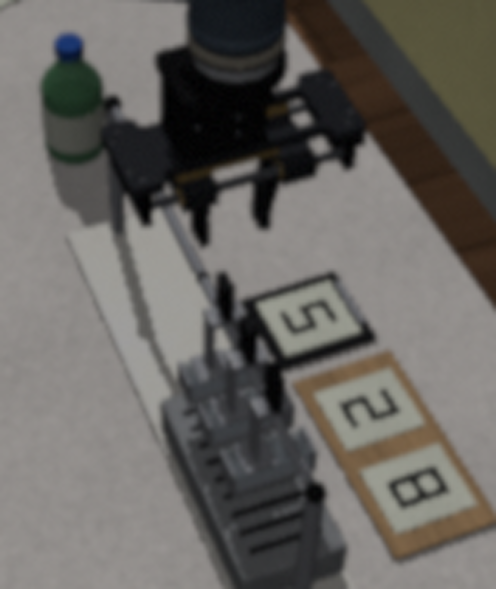

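```bash
python3 - <<'E'
from h import *
st();delta([.6195,-.3415,.29],myaw)
E
```

```text
t 33.28 p [ 0.6225 -0.0035  0.2942] yaw -1.5 z [ 0.011 -0.002 -1.   ] F [ 0.2 -0.1  0.9] w 0.0442 q [-0.19  0.45  1.36  0.    1.32 -0.16]
  off [ 0.6  33.8   0.47] rot [ 0.1 -0.6  0.1] q6 -0.16
  off [ 0.6  33.8   0.47] rot [ 1.000e+00  1.000e-01 -1.799e+02] q6 -0.16
```

Call:
{"api": "drive_tool", "payload": {
  "plan": [
    {"offset": [0.1,2,-0.3],"delta_rot": [0,0,0],"jaw": 4.5},
    {"offset": [0.2,6,-0.3],"delta_rot": [0,0,0],"jaw": 3},
    {"offset": [0.4,10,-0.3],"delta_rot": [0,0,0],"jaw": 1},
    {"offset": [0.6,14,-0.3],"delta_rot": [0,0,0],"jaw": 0},
    {"offset": [0.6,18,-0.3],"delta_rot": [0,0,0],"jaw": 0},
    {"offset": [0.6,22,-0.3],"delta_rot": [0,0,0],"jaw": 0},
    {"offset": [0.6,26,-0.3],"delta_rot": [0,0,0],"jaw": 0},
    {"offset": [0.6,30,-0.3],"delta_rot": [0,0,0],"jaw": 0}
  ]
}}

```text
time: 33.95
position: [0.6164, -0.3048, 0.2905]
tool_rot: [1.0, -0.014, -0.001, -0.001]
ft_force: [0.3, 0.4, -0.3]
grip_width: 0.0067
```

```bash
python3 - <<'E'
from h import *
st();delta([.6195,-.3415,.12],myaw)
E
```

```text
t 33.95 p [ 0.6164 -0.3048  0.2905] yaw -1.6 z [-0.001  0.001 -1.   ] F [ 0.3  0.4 -0.3] w 0.0067 q [-0.62  0.56  1.18  0.    1.41 -0.59]
  off [ 0.43  3.68 17.05] rot [-0.1  0.1  0. ] q6 -0.59
  off [ 0.43  3.68 17.05] rot [-1.0e-01 -1.0e-01 -1.8e+02] q6 -0.59
```

Call:
{"api": "drive_tool", "payload": {
  "plan": [
    {"offset": [0.2,2.5,0.5],"delta_rot": [0,0,0],"jaw": 0},
    {"offset": [0.4,3.7,3],"delta_rot": [0,0,0],"jaw": 0},
    {"offset": [0.4,3.7,6.5],"delta_rot": [0,0,0],"jaw": 0},
    {"offset": [0.4,3.7,10],"delta_rot": [0,0,0],"jaw": 0},
    {"offset": [0.4,3.7,13.5],"delta_rot": [0,0,0],"jaw": 0},
    {"offset": [0.4,3.7,16],"delta_rot": [0,0,0],"jaw": 0},
    {"offset": [0.4,3.7,17],"delta_rot": [0,0,0],"jaw": 0},
    {"offset": [0.4,3.7,17],"delta_rot": [0,0,0],"jaw": 0}
  ]
}}

```text
time: 34.62
position: [0.6179, -0.3388, 0.1174]
tool_rot: [1.0, -0.014, -0.003, -0.002]
ft_force: [-0.6, -0.3, -0.3]
grip_width: 0.0006
```

```bash
python3 - <<'E'
from h import *
st();snap("wrist","w28");st();snap("side","s28",(200,90,380,384),2);snap("top","t28",(80,100,430,300),2.2)
P=pose_of("wrist");print(proj(P,[.6195,-.3415,.05]))
delta([.6195,-.3415,.055],myaw)
E
```

```text
t 34.62 p [ 0.6179 -0.3388  0.1174] yaw -1.6 z [-0.006  0.005 -1.   ] F [-0.6 -0.3 -0.3] w 0.0006 q [-0.66  0.75  1.29  0.    1.1  -0.63]
t 34.67 p [ 0.6194 -0.34    0.1201] yaw -1.6 z [-0.002  0.002 -1.   ] F [-0.1 -0.2  0.6] w 0.0004 q [-0.66  0.75  1.29  0.    1.1  -0.63]
[251.11434662 202.98384632]
  off [-0.19 -0.01  6.84] rot [ 0.1 -0.2  0. ] q6 -0.63
  off [-0.19 -0.01  6.84] rot [   0.3    0.2 -180. ] q6 -0.63
```

View pics/w28.png

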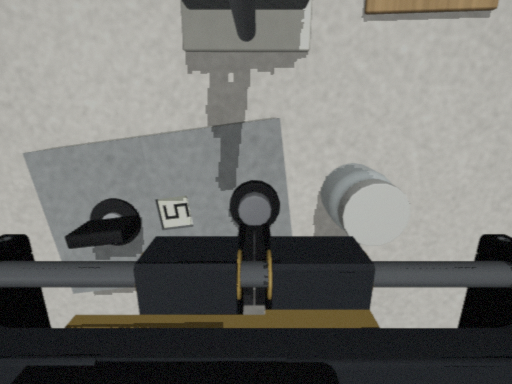

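View pics/s28.png

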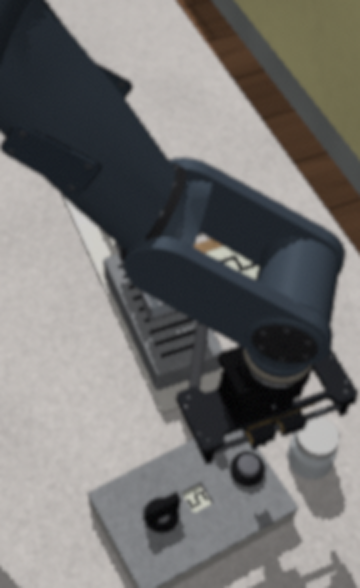

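View pics/t28.png

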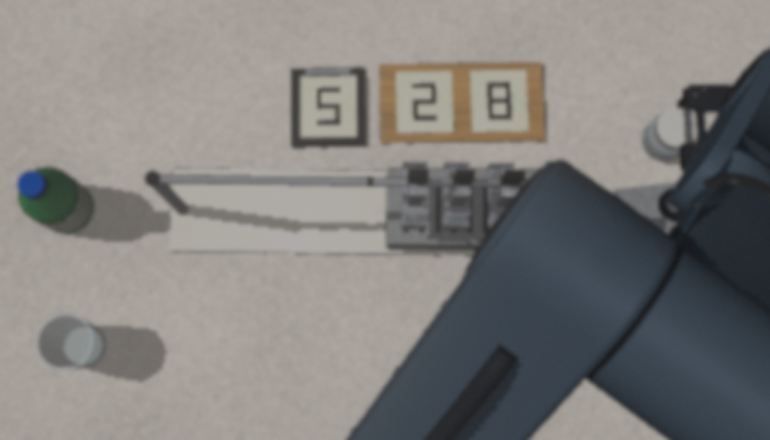

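Call:
{"api": "drive_tool", "payload": {
  "plan": [
    {"offset": [0,0,2],"delta_rot": [0,0,0],"jaw": 0},
    {"offset": [0,0,4],"delta_rot": [0,0,0],"jaw": 0},
    {"offset": [0,0,5.5],"delta_rot": [0,0,0],"jaw": 0},
    {"offset": [0,0,6],"delta_rot": [0,0,0],"jaw": 0},
    {"offset": [0,0,6.5],"delta_rot": [0,0,0],"jaw": 0},
    {"offset": [0,0,6.8],"delta_rot": [0,0,0],"jaw": 0},
    {"offset": [0,0,7],"delta_rot": [0,0,0],"jaw": 0},
    {"offset": [0,0,7],"delta_rot": [0,0,0],"jaw": 0}
  ]
}}

```text
time: 35.43
position: [0.6207, -0.3412, 0.0544]
tool_rot: [1.0, -0.014, 0.001, 0.001]
ft_force: [-2.0, 0.9, 6.9]
grip_width: 0.0001
```

Call:
{"api": "drive_tool", "payload": {
  "plan": [
    {"offset": [0,0,0.1],"delta_rot": [0,0,0],"jaw": 0},
    {"offset": [0,0,0.2],"delta_rot": [0,0,0],"jaw": 0},
    {"offset": [0,0,0.3],"delta_rot": [0,0,0],"jaw": 0},
    {"offset": [0,0,0.4],"delta_rot": [0,0,0],"jaw": 0},
    {"offset": [0,0,0.4],"delta_rot": [0,0,0],"jaw": 0},
    {"offset": [0,0,0.4],"delta_rot": [0,0,0],"jaw": 0},
    {"offset": [0,0,0.4],"delta_rot": [0,0,0],"jaw": 0},
    {"offset": [0,0,0.4],"delta_rot": [0,0,0],"jaw": 0}
  ]
}}

```text
time: 36.1
position: [0.6208, -0.3413, 0.0541]
tool_rot: [1.0, -0.014, 0.001, 0.001]
ft_force: [-6.3, 5.2, 20.8]
grip_width: 0.0003
```

```bash
python3 - <<'E'
from h import *
st();snap("wrist","w29",(180,120,330,260),4)
E
```

```text
t 36.1 p [ 0.6208 -0.3413  0.0541] yaw -1.6 z [ 0.002 -0.002 -1.   ] F [-6.3  5.2 20.8] w 0.0003 q [-0.66  0.83  1.32 -0.    0.98 -0.63]
```

View pics/w29.png

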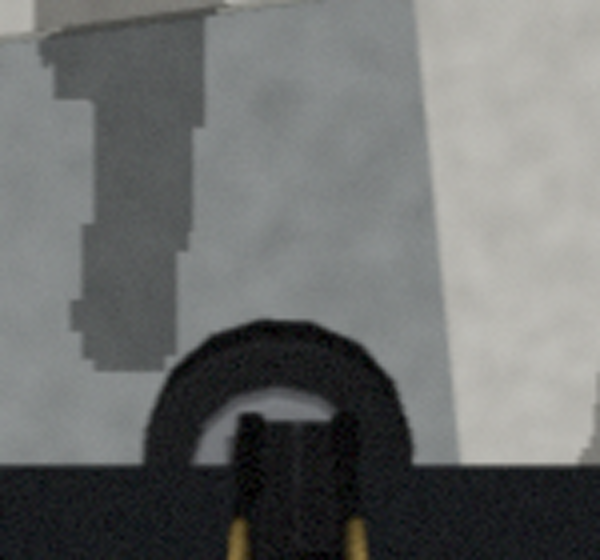

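Call:
{"api": "drive_tool", "payload": {
  "plan": [
    {"offset": [0,0,-1],"delta_rot": [0,0,0],"jaw": 0},
    {"offset": [0,0,-3],"delta_rot": [0,0,0],"jaw": 0},
    {"offset": [0,0,-5],"delta_rot": [0,0,0],"jaw": 0},
    {"offset": [0,0,-6],"delta_rot": [0,0,0],"jaw": 0},
    {"offset": [0,0,-6],"delta_rot": [0,0,0],"jaw": 0},
    {"offset": [0,0,-6],"delta_rot": [0,0,0],"jaw": 0},
    {"offset": [0,0,-6],"delta_rot": [0,0,0],"jaw": 0},
    {"offset": [0,0,-6],"delta_rot": [0,0,0],"jaw": 0}
  ]
}}

```text
time: 36.82
position: [0.619, -0.3402, 0.1061]
tool_rot: [1.0, -0.014, -0.001, -0.001]
ft_force: [0.6, 0.4, -0.9]
grip_width: 0.0006
```

```bash
python3 - <<'E'
from h import *
st();snap("wrist","w30",(180,140,330,260),5);st()
import pickle;pickle.dump(pose_of("wrist"),open("P30.pkl","wb"))
P=pose_of("wrist")
for z in (.046,.052,.06):
  c=np.array([.6195,-.3415,z]); print(z,[np.round(5*(proj(P,c+d)-[180,140])) for d in ([.014,0,0],[-.014,0,0],[0,.014,0],[0,-.014,0])])
E
```

```text
t 36.82 p [ 0.619  -0.3402  0.1061] yaw -1.6 z [-0.002  0.002 -1.   ] F [ 0.6  0.4 -0.9] w 0.0006 q [-0.66  0.77  1.3  -0.    1.08 -0.63]
t 36.87 p [ 0.6191 -0.3402  0.106 ] yaw -1.6 z [-0.002  0.002 -1.   ] F [-1.1  0.1  0.3] w 0.0003 q [-0.66  0.77  1.3  -0.    1.08 -0.63]
0.046 [array([455., 347.]), array([285., 352.]), array([368., 268.]), array([372., 428.])]
0.052 [array([457., 360.]), array([283., 364.]), array([368., 279.]), array([372., 442.])]
0.06 [array([460., 378.]), array([280., 383.]), array([368., 295.]), array([372., 463.])]
```

View pics/w30.png

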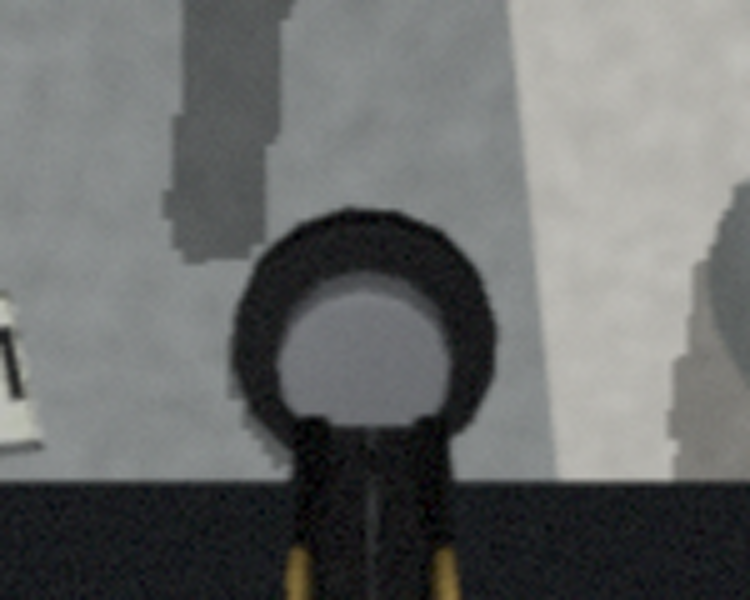

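Call:
{"api": "drive_tool", "payload": {
  "plan": [
    {"offset": [-0.1,-0.2,1],"delta_rot": [0,0,0],"jaw": 0},
    {"offset": [-0.1,-0.2,2.5],"delta_rot": [0,0,0],"jaw": 0},
    {"offset": [-0.1,-0.2,4],"delta_rot": [0,0,0],"jaw": 0},
    {"offset": [-0.1,-0.2,4.7],"delta_rot": [0,0,0],"jaw": 0},
    {"offset": [-0.1,-0.2,4.7],"delta_rot": [0,0,0],"jaw": 0},
    {"offset": [-0.1,-0.2,4.7],"delta_rot": [0,0,0],"jaw": 0},
    {"offset": [-0.1,-0.2,4.7],"delta_rot": [0,0,0],"jaw": 0},
    {"offset": [-0.1,-0.2,4.7],"delta_rot": [0,0,0],"jaw": 0}
  ]
}}

```text
time: 37.53
position: [0.6195, -0.3392, 0.0613]
tool_rot: [1.0, -0.014, 0.001, 0.001]
ft_force: [0.6, -0.5, -0.8]
grip_width: 0.0004
```

Call:
{"api": "drive_tool", "payload": {
  "plan": [
    {"offset": [0,0,0.25],"delta_rot": [0,0,0],"jaw": 0},
    {"offset": [0,0,0.25],"delta_rot": [0,0,0],"jaw": 0},
    {"offset": [0,0,0.25],"delta_rot": [0,0,0],"jaw": 0},
    {"offset": [0,0,0.25],"delta_rot": [0,0,0],"jaw": 0},
    {"offset": [0,0,0.25],"delta_rot": [0,0,0],"jaw": 0},
    {"offset": [0,0,0.25],"delta_rot": [0,0,0],"jaw": 0},
    {"offset": [0,0,0.25],"delta_rot": [0,0,0],"jaw": 0},
    {"offset": [0,0,0.25],"delta_rot": [0,0,0],"jaw": 0}
  ]
}}

```text
time: 38.2
position: [0.6193, -0.3391, 0.0584]
tool_rot: [1.0, -0.014, 0.001, 0.0]
ft_force: [1.2, -2.4, 2.7]
grip_width: 0.0007
```

Call:
{"api": "drive_tool", "payload": {
  "plan": [
    {"offset": [0,0,0.25],"delta_rot": [0,0,0],"jaw": 0},
    {"offset": [0,0,0.25],"delta_rot": [0,0,0],"jaw": 0},
    {"offset": [0,0,0.25],"delta_rot": [0,0,0],"jaw": 0},
    {"offset": [0,0,0.25],"delta_rot": [0,0,0],"jaw": 0},
    {"offset": [0,0,0.25],"delta_rot": [0,0,0],"jaw": 0},
    {"offset": [0,0,0.25],"delta_rot": [0,0,0],"jaw": 0},
    {"offset": [0,0,0.25],"delta_rot": [0,0,0],"jaw": 0},
    {"offset": [0,0,0.25],"delta_rot": [0,0,0],"jaw": 0}
  ]
}}

```text
time: 38.87
position: [0.6193, -0.339, 0.0558]
tool_rot: [1.0, -0.014, 0.0, 0.0]
ft_force: [2.0, -2.2, 3.5]
grip_width: 0.0003
```

Call:
{"api": "drive_tool", "payload": {
  "plan": [
    {"offset": [0,0,0.2],"delta_rot": [0,0,0],"jaw": 0},
    {"offset": [0,0,0.3],"delta_rot": [0,0,0],"jaw": 0},
    {"offset": [0,0,0.4],"delta_rot": [0,0,0],"jaw": 0},
    {"offset": [0,0,0.4],"delta_rot": [0,0,0],"jaw": 0},
    {"offset": [0,0,0.4],"delta_rot": [0,0,0],"jaw": 0},
    {"offset": [0,0,0.4],"delta_rot": [0,0,0],"jaw": 0},
    {"offset": [0,0,0.4],"delta_rot": [0,0,0],"jaw": 0},
    {"offset": [0,0,0.4],"delta_rot": [0,0,0],"jaw": 0}
  ]
}}

```text
time: 39.53
position: [0.6193, -0.3391, 0.0543]
tool_rot: [1.0, -0.014, 0.001, 0.001]
ft_force: [-1.5, -0.2, 15.4]
grip_width: 0.0006
```

Call:
{"api": "drive_tool", "payload": {
  "plan": [
    {"offset": [0,0,-0.5],"delta_rot": [0,0,0],"jaw": 0},
    {"offset": [0,0,-2],"delta_rot": [0,0,0],"jaw": 0},
    {"offset": [0,0,-5],"delta_rot": [0,0,0],"jaw": 0},
    {"offset": [0,0,-9],"delta_rot": [0,0,0],"jaw": 0},
    {"offset": [0,0,-13],"delta_rot": [0,0,0],"jaw": 0},
    {"offset": [0,0,-17],"delta_rot": [0,0,0],"jaw": 0},
    {"offset": [0,0,-21],"delta_rot": [0,0,0],"jaw": 0},
    {"offset": [0,0,-24],"delta_rot": [0,0,0],"jaw": 0}
  ]
}}

```text
time: 40.2
position: [0.6178, -0.3377, 0.2934]
tool_rot: [1.0, -0.014, -0.001, -0.001]
ft_force: [0.2, -0.5, 0.1]
grip_width: 0.0004
```

Call:
{"api": "drive_tool", "payload": {
  "plan": [
    {"offset": [-3,0,0],"delta_rot": [0,0,0],"jaw": 0},
    {"offset": [-6,1,0],"delta_rot": [0,0,0],"jaw": 0},
    {"offset": [-9,2,0],"delta_rot": [0,0,0],"jaw": 0},
    {"offset": [-12,4,0],"delta_rot": [0,0,0],"jaw": 0},
    {"offset": [-15,6,0],"delta_rot": [0,0,0],"jaw": 0},
    {"offset": [-18,8,0],"delta_rot": [0,0,0],"jaw": 0},
    {"offset": [-21,10,0],"delta_rot": [0,0,0],"jaw": 0},
    {"offset": [-23,11,0],"delta_rot": [0,0,0],"jaw": 0}
  ]
}}

```text
time: 40.87
position: [0.382, -0.442, 0.2895]
tool_rot: [1.0, -0.015, -0.002, -0.003]
ft_force: [-0.1, 0.4, 0.1]
grip_width: 0.0005
```

Call:
{"api": "drive_tool", "payload": {
  "plan": [
    {"offset": [0,0,0],"delta_rot": [0,0,0],"jaw": 0},
    {"offset": [0,0,0],"delta_rot": [0,0,0],"jaw": 0},
    {"offset": [0,0,0],"delta_rot": [0,0,0],"jaw": 0},
    {"offset": [0,0,0],"delta_rot": [0,0,0],"jaw": 0},
    {"offset": [0,0,0],"delta_rot": [0,0,0],"jaw": 0},
    {"offset": [0,0,0],"delta_rot": [0,0,0],"jaw": 0},
    {"offset": [0,0,0],"delta_rot": [0,0,0],"jaw": 0},
    {"offset": [0,0,0],"delta_rot": [0,0,0],"jaw": 0}
  ]
}}

```text
time: 41.53
position: [0.3864, -0.4419, 0.2916]
tool_rot: [1.0, -0.013, -0.0, -0.0]
ft_force: [1.1, -0.1, -0.2]
grip_width: 0.0008
```

```bash
python3 - <<'E'
from h import *
st();snap("side","s31",(200,120,390,384),2.2);snap("top","t31",(80,100,430,300),2.2);st()
E
```

```text
t 41.53 p [ 0.3864 -0.4419  0.2916] yaw -1.5 z [-0.  0. -1.] F [ 1.1 -0.1 -0.2] w 0.0008 q [-1.04  0.4   1.45 -0.    1.29 -1.02]
t 41.63 p [ 0.3862 -0.4421  0.2916] yaw -1.6 z [ 0. -0. -1.] F [-1.  -0.5  0.7] w 0.0002 q [-1.04  0.4   1.45 -0.    1.29 -1.02]
```

View pics/s31.png

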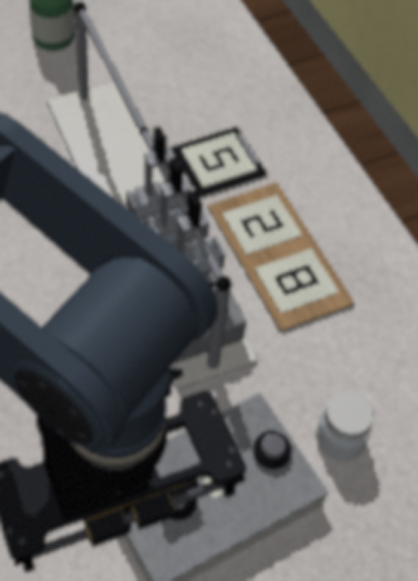

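View pics/t31.png

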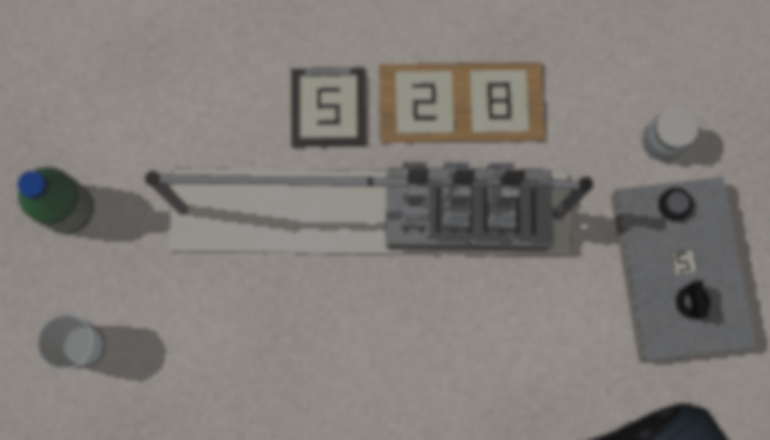

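The pictures show all three racks hanging upright right of the ring (tabs at about (417,172), (461,174), (512,177) in the top crop). The 5 is in the window, the button is up, and the bystanders have not moved. Handing in.

```bash
python3 -c "
from rig import *
print(hand_in())"
```

```text
the job is handed in; nothing more can be done
None
```

The job is done and handed in at about 42 s of the 208 s. As far as my checks can tell, every step was met; the hand-in gave no verdict.

- **Dial:** The card in the black holder shows 5. I turned the knob about 33° clockwise, and the wrist picture then showed the 5 squarely in the window.
- **Racks:** There were three racks. I hung each one on the open half. One was knocked aside on the bench during the run, so I located it again before gripping it. Once all three hung, I slid them one by one past the ring. By tool position at release, they hang at about -54, -107 and -159 mm from the ring.
- **Start button:** I pressed it twice with the fingers closed. I doubted the first press because I couldn't tell whether the fingers had reached the button or only its rim. In the second press the spring force rose steadily over about 6 mm to a hard stop with 15 N on the tool, so it was fully down. I then let go and drew the arm back.

The last top and side pictures show all racks hanging upright over the blower, the 5 in the window, the button up, and the bottle, beaker and jar where they were. The arm is clear of everything, with only sensor noise on the force reading.

One reading disagreed: my early two-camera estimate put the button top near 52 mm, but contact came at about 60 mm.

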